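Set the fence and drive the dowels

ROBOT

A 6-joint arm with a two-finger parallel gripper is mounted at the origin on a cart in front of the work surface, level with it; the furniture and walls round the work are solid. World frame = base frame: x ahead of the robot, y to its left, z up, the work surface at z = 0. Lengths are in mm, angles in degrees, forces in N, time in s.
With the tool pointing down it reaches from about 300 to 850 mm from the base axis. Payload 4.2 kg.
Tool frame: the origin (TCP) lies at the very end of the fingers, on their centre line; the grasp point (between the pads) lies 19 mm behind it; z points along the fingers, y is the direction in which the jaws open and shut (so a half turn about z gives the same grasp; the last joint's range is limited). The gripper opens to 91 mm and grips with 3 to 60 N. Pads are 32 mm wide; open, the fingers measure 118 mm over their backs; the gripper's body (76 mm by 178 mm) begins 60 mm behind the grasp point.
Start: joints at [75.917, 18.312, 89.639, -0, 72.044, -1.146], TCP at [128.736, 560.42, 213.976] pointing down, gripper open.
Joint ranges: [-177.97, 177.97], [-48.28, 115.42], [12.27, 149.76], [-77.06, 257.06], [2.81, 150.46], [-146.56, 146.56]. Speed limits (degrees/s): [147.25, 147.25, 180, 180, 180, 180].

INTERFACE

Orientations are given as [roll, pitch, yaw] about the fixed x, y, z axes, in that order (R = Rz(yaw) Ry(pitch) Rx(roll)).
In Python, from workcell import env gives the robot as it stands. The module is installed in compiled form; this text tells all that it offers.
- The arm moves only by the tool arm_command, never from a script. Its argument "targets" is a list of rows, each a list of 5 numbers: the closure, from 0 (fully open) to 1 (shut), then the shift along the tool's x, y, z each as a share of 50 cm, from -1 to 1, then the turn about the tool's z as a share of pi/4 rad, from -1 to 1. A call has 1 to 8 rows; each row is the pose to reach, as a shift and turn from the pose measured when the call began, along the tool's axes at that moment; what a row does not reach only later rows make up. A row lasts 1/12 s, in which the tool goes at most 41.7 mm and 7.16 degrees, less where a joint would pass 70% of its speed; a pose out of reach is approached as far as the arm can. A call with a number of a shift or a turn outside -1 to 1 is refused whole. A call with a gripper value outside its range is refused whole. The fingers move at their own pace and stop on an object; "squeeze" is the grip in N (left out, the last holds). Time passes only in rows, so rows that repeat a pose let the fingers close. It gives the time, the measured TCP pose, the force and the opening at its end, in the units of the state.
- env.state(): the state, without advancing time (a new reading comes with each control period).
- env.grab_frame(name): name is "scene" or "top" or "wrist"; returns the picture (420x560x3 uint8, red, green, blue); there is no depth.
- env.camera_params(name): a dict with "camera_matrix" (3x3 intrinsics, pixels), "R" (3x3) and "t" (3): a world point X has camera coordinates R X + t; the wrist camera has in their place "hand_eye" (4x4, takes a point from camera to tool coordinates, whose origin is the TCP and whose axes are the flange's). Camera axes: x right, y down, z forward; pixel columns grow to the right and rows downward; lengths in mm; the calibration is good to about 2 mm. A picture is of the moment at which its call begins: read the wrist's pose just before it. camera_params takes no time and is no camera call.
- env.job_done(): hands the job in, once; it reports no verdict.
The state is a dict: "time_s": time; "qpos": joint angles; "qvel": joint speeds; "effort": joint torques, N m; "ee_pos": TCP position; "ee_rot": TCP orientation; "force": force on the tool from outside, world axes, zero at the start; "torque": the same for the moment, N m; "gripper_width": finger opening in mm.
Only numpy, scipy, OpenCV 4.12 (cv2) and the standard library are available. Lean on these libraries where they do the work, as an engineer would, in place of code of your own. Each camera call takes 0.05 s, during which the arm holds its last target.

TASK

Slide the fence of the jig board until its front edge lies on the pencil line, then turn its clamp knob clockwise until it is fully tight. Next lay every block that has a dowel peg standing in it on the board, peg up, end on against the front of the fence, square to it, and do not drive any peg yet. When all are in place take the mallet and drive each peg home flush with the mallet's face, never by pushing it with the fingers, and finally stand the mallet back on its head on the bench, with the fence still on its line and the blocks still against it.

Things in the scene. Friction and masses are not known exactly. Their poses are not given: they have to be found in the camera images.
- jig_board: Plywood jig board, 180 (x) x 380 (y) x 18 mm, fixed to the bench, towards the right of the robot. Origin: centre of the underside. Its x axis points away from the robot and its y axis to the left. At its back the fence runs along y.
- fence (a joint): Travel of the fence along its two slotted end plates, m: 0 is fully back (away from the robot), 0.05 fully forward (towards the robot, -x of the board). Sliding it takes about 8 N and it stays where it is left, whether or not the knob is tight.
- fence_front (a point): Middle of the fence's front lower edge, at the height of the board's top; axes as the board's. The fence is a wooden rail 18 mm thick (x), 270 mm long (y) and 30 mm high on the board, with an aluminium slotted plate (78 x 44 x 6 mm) at either end, outside the rail. Blocks go in front of the rail (its -x side).
- fence_lug (a point): Where to grip the fence: 11 mm below the top of the upright wooden lug in the rail's middle, which is 22 mm thick (x), 40 mm wide (y) and rises to 64 mm above the board (34 mm above the rail).
- pencil_line: Dark pencil line 1.6 mm wide and 240 mm long drawn across the board in front of the fence. Origin: its middle, on the board's top; y along the line, x as the board's. 13 to 43 mm ahead of the fence at the start.
- clamp_knob (a joint): Turn of the clamp knob, rad: about 0 loose, growing clockwise seen from above to the stop at 1.4 (tight). Takes about 0.08 N m and stays where left.
- knob_grip (a point): Centre of the knob's black straight wing, on the knob's vertical axis, at the height to grip. The wing is 50 mm long (x of this point), 12 mm thick (y) and 26 mm high; its top is 11 mm above this point. It stands at the right-hand (-y) end of the fence and is pointed 0.7 rad anticlockwise of the board's x axis when the joint is 0.
- block_a: Hardwood block 42 x 85 x 30 mm with a round 16 mm wooden dowel peg started in the middle of its top. Origin: centre of the underside; z up, y along its 85 mm length, x across its 42 mm width. Any of the three blocks may be absent. The blocks are alike and it does not matter where along the fence each one goes or which end faces the fence.
- block_b: Hardwood block 42 x 85 x 30 mm with a round 16 mm wooden dowel peg started in the middle of its top. Origin: centre of the underside; z up, y along its 85 mm length, x across its 42 mm width. May be absent.
- block_c: Hardwood block 42 x 85 x 30 mm with a round 16 mm wooden dowel peg started in the middle of its top. Origin: centre of the underside; z up, y along its 85 mm length, x across its 42 mm width. May be absent.
- mallet: Mallet standing on its head: an upright black round head 56 mm in diameter and 80 mm high with a flat face at both ends, 0.28 to 0.42 kg in all, and a level wooden handle. Origin: centre of the lower face; z up; the handle points along +x of the mallet. Strike with the lower face.
- mallet_grip (a point): Where to grip the handle, close to the head: 47 mm from the head's axis along the handle, on the handle's centre line, 44 mm above the lower face. The handle is 20 mm wide and 24 mm deep and ends 158 mm from the head's axis.
- peg_a (a joint): How far the peg of block_a is driven, m: 0 it stands 18 mm above the block's top (which is 30 mm above the block's underside), 0.018 it is flush. It needs about 7 N and stays where driven. None if the block is absent.
- peg_b (a joint): How far the peg of block_b is driven, m: 0 it stands 18 mm above the block's top (which is 30 mm above the block's underside), 0.018 it is flush. As peg_a.
- peg_c (a joint): How far the peg of block_c is driven, m: 0 it stands 18 mm above the block's top (which is 30 mm above the block's underside), 0.018 it is flush. As peg_a.

How it is judged (in metres and radians):
On the way, in this order (a step that is already met when the one before it is completed fails the run):
1. the fence's front edge is on the pencil line (within 4 mm), the knob still loose (x of fence_front in the frame of pencil_line between -0.004 and 0.004 m and value of joint clamp_knob below 0.5 rad), for 0.2 s.
2. the knob is tight (over 1.2 rad) with the fence on the line (x of fence_front in the frame of pencil_line between -0.004 and 0.004 m and value of joint clamp_knob above 1.2 rad), for 0.2 s.
3. all blocks lie on the board with an end against the fence (within 5 mm), square to it, pegs not yet driven (x of block_a in the frame of fence_front between -0.0485 and -0.0395 m and y of block_a in the frame of fence_front between -0.115 and 0.115 m and z of block_a in the frame of fence_front between -0.004 and 0.004 m and angle between the y axis of each of block_a, block_b, block_c and the x axis of fence_front, either way round below 0.12 rad and angle between each of block_a, block_b, block_c's own z axis and vertical below 0.08 rad and x of block_b in the frame of fence_front between -0.0485 and -0.0395 m and y of block_b in the frame of fence_front between -0.115 and 0.115 m and z of block_b in the frame of fence_front between -0.004 and 0.004 m and x of block_c in the frame of fence_front between -0.0485 and -0.0395 m and y of block_c in the frame of fence_front between -0.115 and 0.115 m and z of block_c in the frame of fence_front between -0.004 and 0.004 m and value of joint each of peg_a, peg_b, peg_c below 0.006 m), for 0.2 s.
4. the mallet has been picked up, pegs not yet driven (height (world z) of mallet above 0.03 m and contact force between the fingers and mallet above 1 N and value of joint each of peg_a, peg_b, peg_c below 0.006 m), for 0.1 s.
At the end, for the whole second after the job is handed in: Fence edge within 4 mm of the line; knob over 1.2 rad; every block flat on the board between the fence's ends, its end within 5 mm of the fence, square within 0.12 rad; every peg under 2.5 mm proud; mallet standing still, upright on its head on the bench (all of step 2 and x of block_a in the frame of fence_front between -0.0485 and -0.0395 m and y of block_a in the frame of fence_front between -0.115 and 0.115 m and z of block_a in the frame of fence_front between -0.004 and 0.004 m and angle between the y axis of each of block_a, block_b, block_c and the x axis of fence_front, either way round below 0.12 rad and angle between each of block_a, block_b, block_c's own z axis and vertical below 0.08 rad and x of block_b in the frame of fence_front between -0.0485 and -0.0395 m and y of block_b in the frame of fence_front between -0.115 and 0.115 m and z of block_b in the frame of fence_front between -0.004 and 0.004 m and x of block_c in the frame of fence_front between -0.0485 and -0.0395 m and y of block_c in the frame of fence_front between -0.115 and 0.115 m and z of block_c in the frame of fence_front between -0.004 and 0.004 m and value of joint each of peg_a, peg_b, peg_c above 0.0155 m and height (world z) of mallet between -0.008 and 0.008 m and angle between mallet's own z axis and vertical below 0.1 rad and linear speed of each of mallet, block_a, block_b, block_c below 0.02 m/s); the robot touches nothing.
It fails at once if a peg is pressed by the fingers (contact force between the fingers and peg_a above 5 N or contact force between the fingers and peg_b above 5 N or contact force between the fingers and peg_c above 5 N).
Of block_a, block_b, block_c only 2 to 3 are there at a start; the rules pass over those that are not, and their reading is None.
At some moment in a run one of block_a, block_b, block_c may be knocked a few centimetres aside while the robot is not near it.
It also fails if it takes over 210 s, if anything falls off the work surface, if the arm or the gripper's body presses on something with over 40 N, if the wrist force passes 120 N, or if a joint passes its speed limit or range.

## Working session

There is one attempt and no reset: what is moved stays moved. The work goes in short steps, Python scripts to look and compute and a tool call to move; the robot and the scene stay as the last step left them, time stands still between calls to the robot, and variables do not carry over. Pictures are saved under pics/ and viewed, and the job is handed in when it is done.

Besides the shell and the picture viewer there is one more tool, called after "Emit:" as name([rows], argument=value, ...), one row to a line, values as JSON. arm_command: Moves the arm, as the interface text tells. Shift numbers are shares of 50 cm and turn numbers shares of pi/4 rad, none past 1 either way. Its arguments: {"type":"object","properties":{"targets":{"type":"array"},"squeeze":{"type":"number"}},"required":["targets"]}

```bash
mkdir -p pics
cat > h.py <<'E'
import numpy as np, cv2
from workcell import env
from scipy.spatial.transform import Rotation as Ro
def cam(name,state=None):
    p=env.camera_params(name); K=np.array(p["camera_matrix"])
    if "R" in p: return K,np.array(p["R"]),np.array(p["t"])
    s=state or env.state()
    H=np.array(p["hand_eye"]); T=np.eye(4); T[:3,:3]=Ro.from_euler('xyz',s["ee_rot"],degrees=True).as_matrix(); T[:3,3]=s["ee_pos"]
    W=np.linalg.inv(T@H); return K,W[:3,:3],W[:3,3]
def p2w(c,uv,z):
    K,R,t=c; d=R.T@np.linalg.inv(K)@np.array([uv[0],uv[1],1.]); o=-R.T@t
    return o+d*(z-o[2])/d[2]
def w2p(c,X):
    K,R,t=c; q=K@(R@np.array(X,float)+t); return q[:2]/q[2]
def snap(name,fn):
    s=env.state(); c=cam(name,s); im=env.grab_frame(name)[:,:,::-1].copy()
    cv2.imwrite('pics/'+fn+'.png',im); np.savez('pics/'+fn+'.npz',K=c[0],R=c[1],t=c[2]); return im,c
def load(fn):
    d=np.load('pics/'+fn+'.npz'); return cv2.imread('pics/'+fn+'.png'),(d['K'],d['R'],d['t'])
def crop(im,x0,y0,x1,y1,f,fn):
    cv2.imwrite('pics/'+fn+'.png',cv2.resize(im[y0:y1,x0:x1],None,fx=f,fy=f,interpolation=cv2.INTER_CUBIC))
E
python3 - <<'E'
from h import *
for n in("top","scene","wrist"): snap(n,n+"0")
print(env.state())
for n in("top","scene"):
    print(n,env.camera_params(n))
print(env.camera_params("wrist"))
E
```

```text
{'time_s': 0.15, 'qpos': array([ 7.59181698e+01,  1.83431525e+01,  8.96897357e+01, -4.04000517e-04,
        7.20448574e+01, -1.14574320e+00]), 'qvel': array([-0.0029958 , -0.16257919, -0.24550551,  0.02465525, -0.00662116,
        0.02884568]), 'effort': array([-3.40309170e-04, -4.12776303e+01, -2.32153809e+01,  7.27817765e-02,
        4.32815216e-02, -8.83957296e-05]), 'ee_pos': array([128.62884668, 560.03714061, 213.31833401]), 'ee_rot': array([-1.79922262e+02, -1.17049525e-03,  1.67064037e+02]), 'force': array([ 0.16973629,  0.34235597, -0.38488664]), 'torque': array([ 0.0145296 ,  0.03472815, -0.01277115]), 'gripper_width': 91.50750119219416}
top {'camera_matrix': array([[410.36166763,   0.        , 276.70006803],
       [  0.        , 410.36166763, 205.62645662],
       [  0.        ,   0.        ,   1.        ]]), 'R': array([[ 0.01734234, -0.99978629, -0.01125253],
       [-0.99933829, -0.0169725 , -0.03217027],
       [ 0.03197241,  0.01180299, -0.99941906]]), 't': array([ -51.2264386 ,  479.73198377, 1103.95772069])}
scene {'camera_matrix': array([[525.90911094,   0.        
[... 157 characters left out ...]
2, -0.00697102],
       [-0.4918584 , -0.49536225, -0.71602483],
       [ 0.49739447,  0.51511057, -0.69804   ]]), 't': array([-390.62579996,  277.95504051, 1165.97921531])}
{'camera_matrix': array([[323.38569617,   0.        , 278.94999218],
       [  0.        , 323.38569617, 208.3765062 ],
       [  0.        ,   0.        ,   1.        ]]), 'hand_eye': array([[ 6.53598245e-04, -9.55415127e-01, -2.95265148e-01,
         8.48945340e+01],
       [ 9.99999757e-01,  6.96122264e-04, -3.89062353e-05,
         1.52785277e+00],
       [ 2.42712249e-04, -2.95265051e-01,  9.55415350e-01,
        -1.70665076e+02],
       [ 0.00000000e+00,  0.00000000e+00,  0.00000000e+00,
         1.00000000e+00]])}
```

View pics/top0.png

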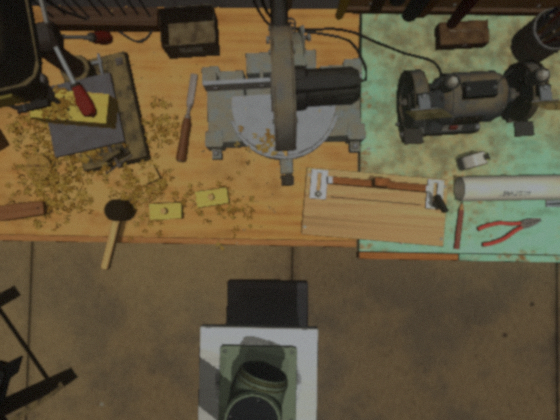

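View pics/scene0.png

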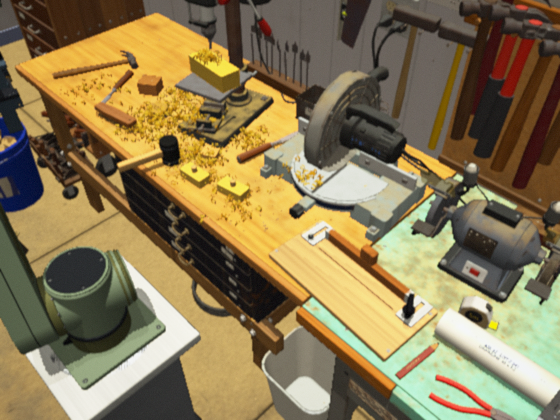

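View pics/wrist0.png

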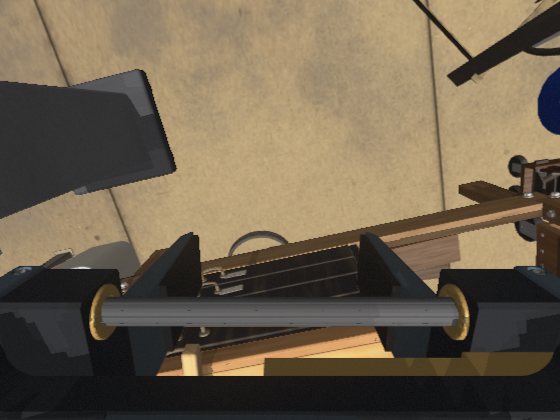

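Run:
```python
from h import *
im,c=load('top0')
crop(im,290,160,460,260,4.7,'t0a')
crop(im,80,170,250,280,4.7,'t0b')
im,c2=load('scene0')
crop(im,260,210,450,360,4.2,'s0a')
crop(im,100,110,270,220,4.7,'s0b')
for uv,z in[((312,171),20),((305,230),20),((445,182),20),((446,245),18),((119,210),80),((166,211),30),((213,197),30),((437,203),40)]: print(uv,p2w(c,uv,z).round(1))
```

```text
(312, 171) [ 574.7 -136.2   20. ]
(305, 230) [ 416.3 -119.8   20. ]
(445, 182) [ 550.9 -491.4   20. ]
(446, 245) [ 383.  -495.6   18. ]
(119, 210) [460.3 356.7  80. ]
(166, 211) [460.5 251.   30. ]
(213, 197) [499.9 126.6  30. ]
(437, 203) [ 493.5 -462.9   40. ]
```

View pics/t0a.png

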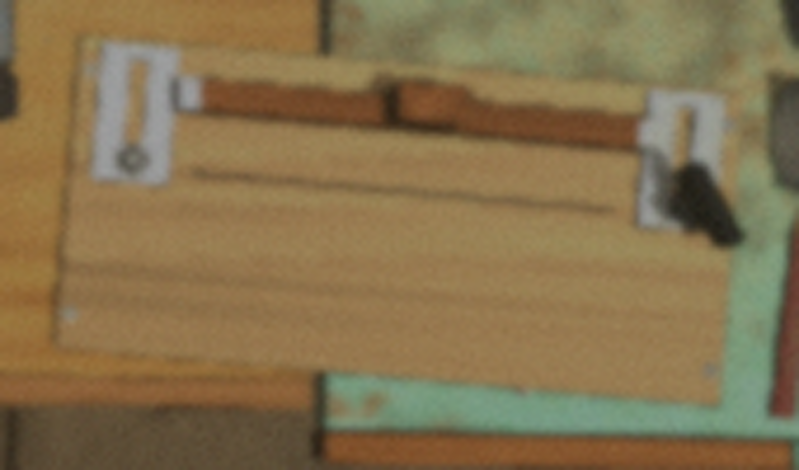

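View pics/t0b.png

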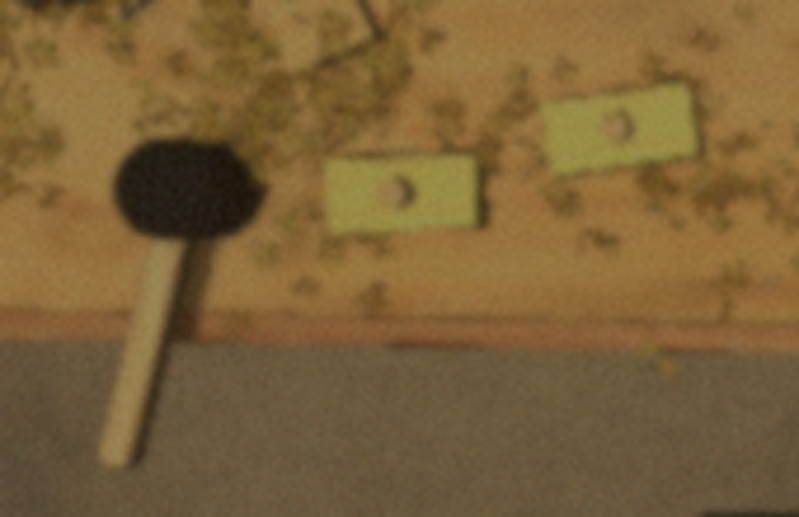

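View pics/s0a.png

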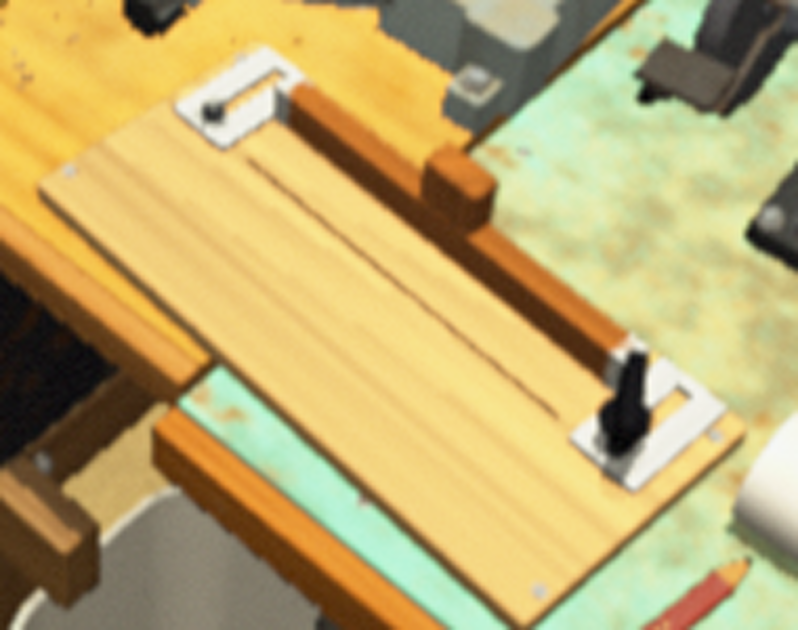

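View pics/s0b.png

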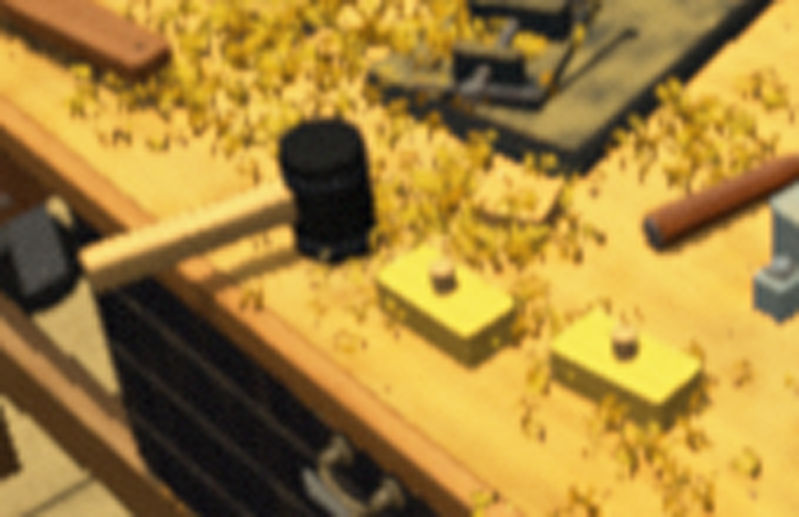

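```bash
cat >> h.py <<'E'
def plan(x,y,z,yaw=None):
    s=env.state(); R=Ro.from_euler('xyz',s["ee_rot"],degrees=True).as_matrix()
    d=R.T@(np.array([x,y,z],float)-s["ee_pos"])
    dy=0 if yaw is None else -((yaw-s["ee_rot"][2]+180)%360-180)
    print("pos",s["ee_pos"].round(1),"rot",s["ee_rot"].round(2),"F",s["force"].round(1),"w",round(s["gripper_width"],1),"t",round(s["time_s"],2))
    print("shift",(d/500).round(4),"turn",round(dy/45,4),"| dist",round(float(np.linalg.norm(d)),1))
E
python3 -c "
from h import *
plan(470,200,270,86.3)"
```

```text
pos [128.6 560.  213.3] rot [-179.92   -0.    167.06] F [ 0.2  0.3 -0.4] w 91.5 t 0.15
shift [-0.8266 -0.5491 -0.1126] turn 1.7948 | dist 499.4
```

Emit:
arm_command([
  [0,-0.8266,-0.5491,-0.1126,0.9],
  [0,-0.8266,-0.5491,-0.1126,0.9],
  [0,-0.8266,-0.5491,-0.1126,0.9],
  [0,-0.8266,-0.5491,-0.1126,0.9],
  [0,-0.8266,-0.5491,-0.1126,0.9],
  [0,-0.8266,-0.5491,-0.1126,0.9],
  [0,-0.8266,-0.5491,-0.1126,0.9],
  [0,-0.8266,-0.5491,-0.1126,0.9],
])

```text
time_s: 0.82
ee_pos: [357.3, 318.1, 251.5]
ee_rot: [-179.9, 0.0, 126.6]
force: [1.0, 0.4, 0.7]
gripper_width: 91.0
```

```bash
python3 -c "
from h import *
plan(470,200,270,86.3)"
```

```text
pos [357.3 318.1 251.5] rot [-1.7994e+02  5.0000e-02  1.2657e+02] F [1.  0.4 0.7] w 91.0 t 0.82
shift [-0.324   0.0402 -0.0368] turn 0.8949 | dist 164.3
```

Emit:
arm_command([
  [0,-0.324,0.0402,-0.0368,0.8949],
  [0,-0.324,0.0402,-0.0368,0.8949],
  [0,-0.324,0.0402,-0.0368,0.8949],
  [0,-0.324,0.0402,-0.0368,0.8949],
  [0,-0.324,0.0402,-0.0368,0.8949],
  [0,-0.324,0.0402,-0.0368,0.8949],
  [0,-0.324,0.0402,-0.0368,0.8949],
  [0,-0.324,0.0402,-0.0368,0.8949],
])

```text
time_s: 1.48
ee_pos: [469.8, 199.8, 269.7]
ee_rot: [-179.9, 0.1, 86.4]
force: [-0.9, 0.2, -0.3]
gripper_width: 91.2
```

```bash
python3 -c "
from h import *
im,c=snap('wrist','w1')
crop(im,0,0,560,420,1.42,'w1b')
plan(500,-120,270,86.3)"
```

```text
pos [469.7 200.1 269.8] rot [-1.7995e+02  9.0000e-02  8.6430e+01] F [ 0.3 -0.  -0.3] w 91.1 t 1.53
shift [-6.352e-01  1.004e-01  5.000e-04] turn 0.003 | dist 321.5
```

View pics/w1b.png

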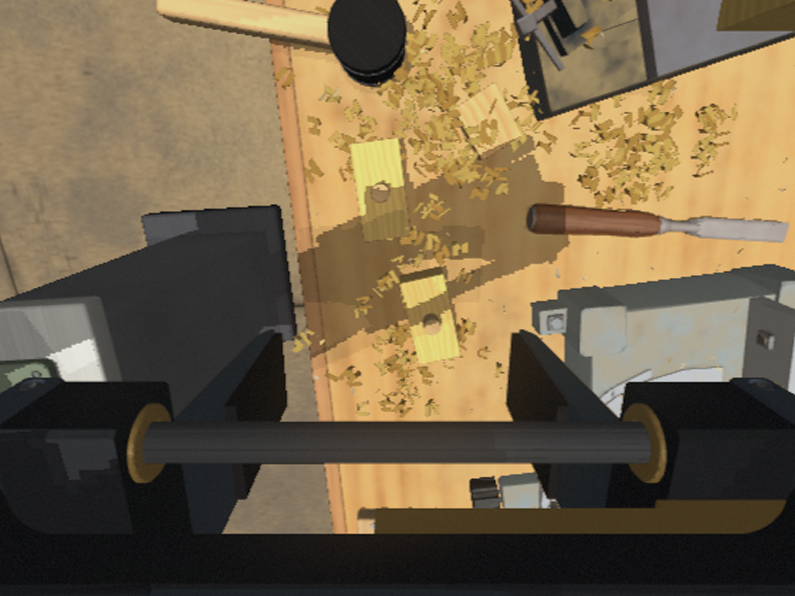

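Emit:
arm_command([
  [0,-0.6352,0.1,0,0],
  [0,-0.6352,0.1,0,0],
  [0,-0.6352,0.1,0,0],
  [0,-0.6352,0.1,0,0],
  [0,-0.6352,0.1,0,0],
  [0,-0.6352,0.1,0,0],
  [0,-0.6352,0.1,0,0],
  [0,-0.6352,0.1,0,0],
])

```text
time_s: 2.2
ee_pos: [499.6, -122.5, 270.3]
ee_rot: [-180.0, 0.2, 86.5]
force: [0.8, 1.3, -0.6]
gripper_width: 91.3
```

```bash
python3 -c "
from h import *
plan(490,-420,250,86.3)"
```

```text
pos [ 499.6 -122.5  270.3] rot [-1.7997e+02  1.6000e-01  8.6510e+01] F [ 0.8  1.3 -0.6] w 91.3 t 2.2
shift [-0.595   0.017   0.0423] turn 0.0047 | dist 298.3
```

Emit:
arm_command([
  [0,-0.595,0.017,0.0423,0],
  [0,-0.595,0.017,0.0423,0],
  [0,-0.595,0.017,0.0423,0],
  [0,-0.595,0.017,0.0423,0],
  [0,-0.595,0.017,0.0423,0],
  [0,-0.595,0.017,0.0423,0],
  [0,-0.595,0.017,0.0423,0],
  [0,-0.595,0.017,0.0423,0],
])

```text
time_s: 2.87
ee_pos: [489.3, -425.1, 248.3]
ee_rot: [-179.9, 0.3, 86.4]
force: [-0.3, -0.0, -0.7]
gripper_width: 90.8
```

```bash
python3 -c "
from h import *
im,c=snap('wrist','w2')
crop(im,0,0,560,420,1.42,'w2b')
plan(500,-120,270,86.3)"
```

```text
pos [ 489.4 -423.9  248.2] rot [-179.89    0.21   86.41] F [-0.6 -1.1  0.3] w 91.5 t 2.92
shift [ 0.6079 -0.017  -0.0457] turn 0.0025 | dist 304.9
```

View pics/w2b.png

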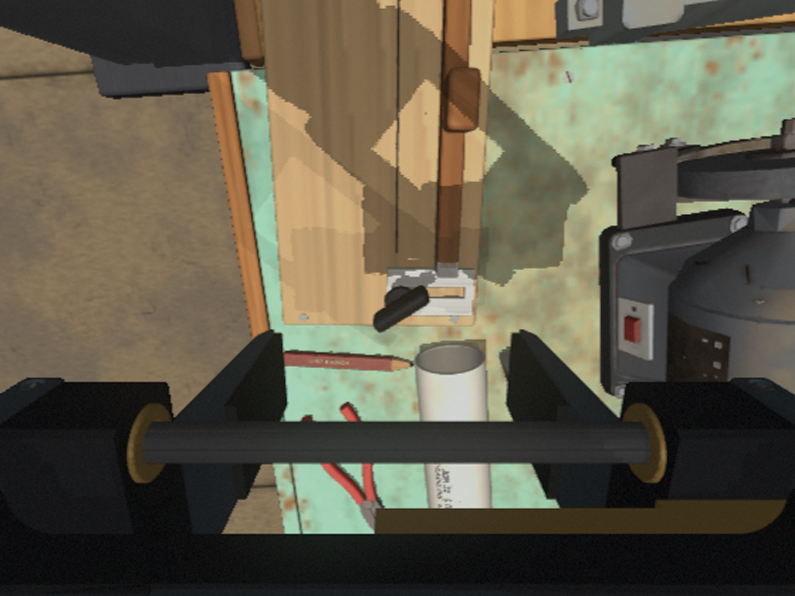

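```bash
python3 -c "
from h import *
im,c=load('w2')
crop(im,180,0,360,130,4.4,'w2c')
crop(im,180,120,360,240,4.4,'w2d')
"
```

```text
(no output)
```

View pics/w2c.png

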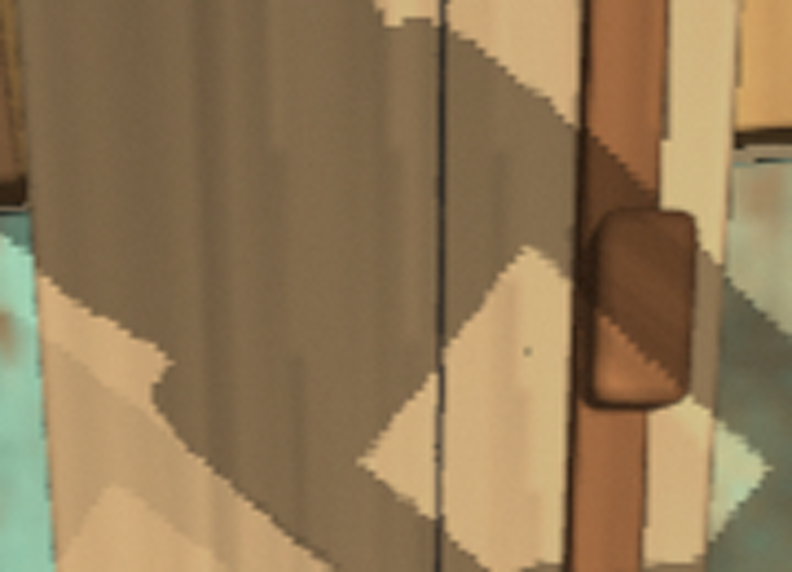

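View pics/w2d.png

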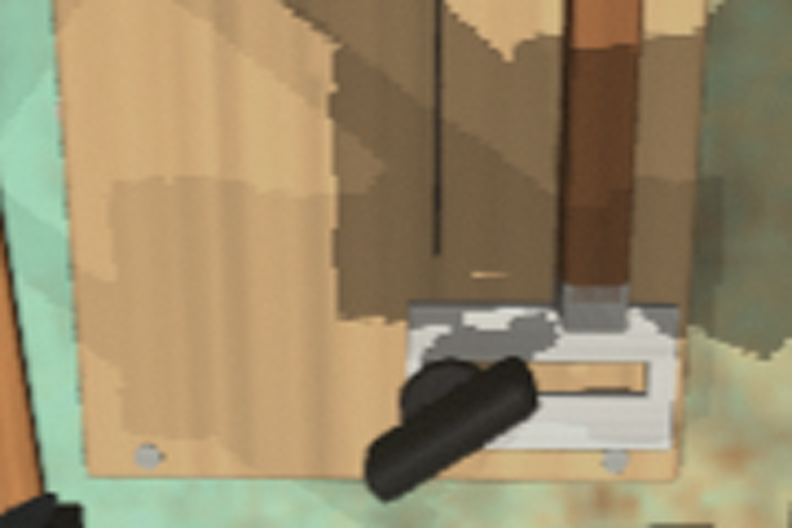

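```bash
python3 -c "
from h import *
im,c=load('w2')
C=lambda x,y:(180+x/4.4,y/4.4)
D=lambda x,y:(180+x/4.4,120+y/4.4)
for n,uv,z in [('line',C(443,20),18),('line',C(439,500),18),('lineend',D(436,255),18),('fr',C(581,20),18),('fr',C(568,560),18),('fr',D(560,250),18),('cornR-front',D(87,477),18),('cornR-back',D(680,480),18),('frontedge',C(30,100),18),('backedge',C(740,50),18),
 ('lugtop TL',C(601,212),82),('lugtop BR',C(688,402),82),('lugTR',C(695,215),82),('lugBL',C(597,405),82),('wing tip A top',D(378,480),75),('wing B top',D(515,368),75),('plate',D(410,447),24),('plate',D(670,447),24),('plate',D(410,305),24)]:
  print(n,p2w(c,uv,z).round(1))
# row profile for line
for v in (10,60,100,150):
  r=im[v,255:330].astype(int).sum(1); print(v,r.tolist()[15:70])
"
```

```text
line [ 502.  -233.6   18. ]
line [ 494.2 -346.7   18. ]
lineend [ 488.6 -424.4   18. ]
fr [ 535.9 -235.7   18. ]
fr [ 528.4 -364.6   18. ]
fr [ 524.1 -425.1   18. ]
cornR-front [ 379.5 -485.9   18. ]
cornR-back [ 557.7 -497.7   18. ]
frontedge [ 397.9 -244.6   18. ]
backedge [ 575.  -244.6   18. ]
lugtop TL [ 532.5 -288.4   82. ]
lugtop BR [ 550.8 -328.    82. ]
lugTR [ 552.6 -290.3   82. ]
lugBL [ 530.5 -327.4   82. ]
wing tip A top [ 470.8 -470.4   75. ]
wing B top [ 507.5 -442.4   75. ]
plate [ 477.5 -480.1   24. ]
plate [ 553.9 -484.8   24. ]
plate [ 480.4 -437.2   24. ]
10 [326, 323, 325, 319, 315, 306, 299, 299, 299, 242, 147, 232, 303, 297, 298, 296, 301, 297, 407, 468, 478, 495, 502, 508, 511, 512, 505, 506, 509, 502, 505, 507, 507, 505, 504, 502, 508, 506, 497, 491, 480, 360, 161, 115, 225, 302, 328, 333, 331, 333, 332, 324, 316, 316, 311]
60 [302, 316, 322, 329, 323, 312, 312, 304, 306, 218, 147, 257, 302, 307, 307, 300, 303, 305, 306, 306, 301, 299, 293, 294, 301, 426, 508, 510, 511, 510, 512, 514, 513, 512, 475, 442, 389, 325, 311, 247, 146, 96, 109, 105, 99, 103, 142, 181, 199, 217, 225, 225, 229, 231, 228]
100 [507, 507, 502, 506, 509, 509, 509, 511, 446, 284, 333, 469, 507, 503, 504, 504, 501, 505, 503, 507, 504, 493, 492, 489, 481, 483, 479, 481, 479, 485, 502, 514, 516, 518, 518, 516, 514, 511, 386, 163, 149, 248, 315, 332, 330, 326, 326, 322, 320, 314, 311, 312, 310, 302, 311]
150 [285, 282, 274, 275, 269, 263, 257, 264, 225, 153, 228, 273, 270, 277, 271, 265, 285, 299, 302, 308, 308, 308, 306, 306, 303, 306, 308, 310, 307, 306, 305, 310, 306, 305, 306, 299, 253, 161, 109, 160, 197, 209, 208, 204, 203, 199, 201, 197, 191, 199, 194, 198, 205, 195, 227]
```

```bash
python3 -c "
from h import *
im,c=load('w2')
for v,l,f in [(10,280,311.6),(100,279.4,308.5),(150,279,307)]:
  a=p2w(c,(l,v),18);b=p2w(c,(f,v),18);print(a.round(1),b.round(1),(b-a)[0]*.9976)
n=np.array([np.cos(np.radians(-4)),np.sin(np.radians(-4))])
for P in ((532.5,-288.4),(550.8,-328),(552.6,-290.3),(530.5,-327.4)):
  print(np.dot(n,P), np.dot([-n[1],n[0]],P))
plan(541.5,-308.5,150,86)
"
```

```text
[ 501.  -238.7   18. ] [ 535.3 -240.8   18. ] 34.237673474711286
[ 494.7 -331.4   18. ] [ 528.8 -333.5   18. ] 34.02812004156147
[ 490.6 -389.5   18. ] [ 524.9 -391.6   18. ] 34.25003259966571
551.3206237911621 -250.55214982618656
572.3384022711842 -288.77914274695814
571.5041985014984 -251.04541639942335
552.0459981666634 -289.59666073380794
pos [ 489.4 -423.9  248.2] rot [-179.89    0.21   86.41] F [-0.6 -1.1  0.3] w 91.5 t 2.92
shift [0.2377 0.0899 0.1954] turn 0.0092 | dist 160.3
```

Emit:
arm_command([
  [0,0.2377,0.0899,0.1954,0.0092],
  [0,0.2377,0.0899,0.1954,0.0092],
  [0,0.2377,0.0899,0.1954,0.0092],
  [0,0.2377,0.0899,0.1954,0.0092],
  [0,0.2377,0.0899,0.1954,0.0092],
  [0,0.2377,0.0899,0.1954,0.0092],
  [0,0.2377,0.0899,0.1954,0.0092],
  [0,0.2377,0.0899,0.1954,0.0092],
])

```text
time_s: 3.58
ee_pos: [542.1, -309.1, 151.6]
ee_rot: [180.0, 0.3, 86.0]
force: [-0.2, 0.5, 0.8]
gripper_width: 91.3
```

```bash
python3 -c "
from h import *
im,c=snap('scene','s2')
crop(im,220,170,480,360,3,'s2b')
plan(541.5,-308.5,54,86)"
```

```text
pos [ 542.  -309.4  151.6] rot [179.97   0.3   85.98] F [ 0.2 -0.4 -0.4] w 91.3 t 3.63
shift [ 0.0027 -0.0012  0.1952] turn -0.0005 | dist 97.6
```

View pics/s2b.png

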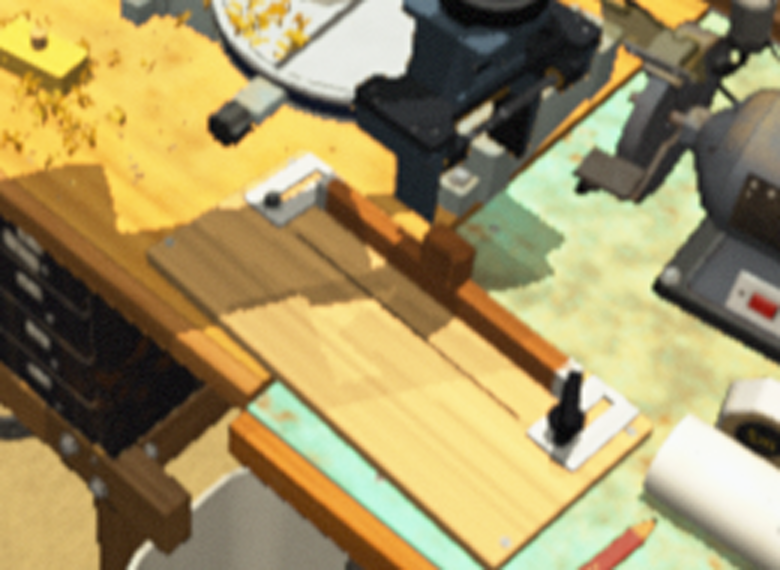

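Emit:
arm_command([
  [0,0.0027,-0.0012,0.1,0],
  [0,0.0027,-0.0012,0.1952,0],
  [0,0.0027,-0.0012,0.1952,0],
  [0,0.0027,-0.0012,0.1952,0],
  [0,0.0027,-0.0012,0.1952,0],
  [0,0.0027,-0.0012,0.1952,0],
])

```text
time_s: 4.13
ee_pos: [542.8, -310.0, 56.2]
ee_rot: [179.7, 0.4, 85.9]
force: [1.2, -0.2, 0.7]
gripper_width: 91.7
```

Emit:
arm_command([
  [1,0,0,0,0],
  [1,0,0,0,0],
  [1,0,0,0,0],
  [1,0,0,0,0],
  [1,0,0,0,0],
  [1,0,0,0,0],
  [1,0,0,0,0],
  [1,0,0,0,0],
], squeeze=30)

```text
time_s: 4.8
ee_pos: [542.7, -309.9, 56.1]
ee_rot: [179.8, 0.4, 85.9]
force: [-0.9, -0.7, 0.3]
gripper_width: 40.8
```

```bash
python3 -c "
from h import *
s=env.state();p=s['ee_pos']
plan(p[0]-34.3*np.cos(np.radians(4)),p[1]+34.3*np.sin(np.radians(4)),p[2],86)"
```

```text
pos [ 542.7 -309.9   56.1] rot [179.75   0.4   85.93] F [-0.9 -0.7  0.3] w 40.8 t 4.8
shift [-0.0001 -0.0686 -0.0003] turn -0.0015 | dist 34.3
```

Still closing; hold on.

Emit:
arm_command([
  [1,0,0,0,0],
  [1,0,0,0,0],
  [1,0,0,0,0],
  [1,0,0,0,0],
  [1,0,0,0,0],
  [1,0,0,0,0],
], squeeze=30)

```text
time_s: 5.3
ee_pos: [542.2, -309.8, 56.0]
ee_rot: [179.8, 0.4, 86.0]
force: [-1.8, -0.1, 1.6]
gripper_width: 22.1
```

```bash
python3 -c "
from h import *
s=env.state();p=s['ee_pos']
plan(p[0]-34.3*np.cos(np.radians(4)),p[1]+34.3*np.sin(np.radians(4)),p[2],86)"
```

```text
pos [ 542.2 -309.8   56. ] rot [179.83   0.39  85.95] F [-1.8 -0.1  1.6] w 22.1 t 5.3
shift [-0.0001 -0.0686 -0.0002] turn -0.001 | dist 34.3
```

Emit:
arm_command([
  [1,0,-0.015,0,0],
  [1,0,-0.03,0,0],
  [1,0,-0.045,0,0],
  [1,0,-0.058,0,0],
  [1,0,-0.0686,0,0],
  [1,0,-0.0686,0,0],
  [1,0,-0.0686,0,0],
  [1,0,-0.0686,0,0],
], squeeze=30)

```text
time_s: 5.97
ee_pos: [509.6, -307.5, 56.0]
ee_rot: [179.6, 0.4, 85.9]
force: [5.5, 0.8, -2.3]
gripper_width: 21.8
```

```bash
python3 -c "
from h import *
plan(542.2-34.3*np.cos(np.radians(4)),-309.8+34.3*np.sin(np.radians(4)),56,86)
im,c=snap('wrist','w3'); crop(im,180,0,360,200,4,'w3b')"
```

```text
pos [ 509.6 -307.5   56. ] rot [179.63   0.42  85.94] F [ 5.5  0.8 -2.3] w 21.8 t 5.97
shift [ 0.     -0.0032 -0.0001] turn -0.0013 | dist 1.6
```

View pics/w3.png

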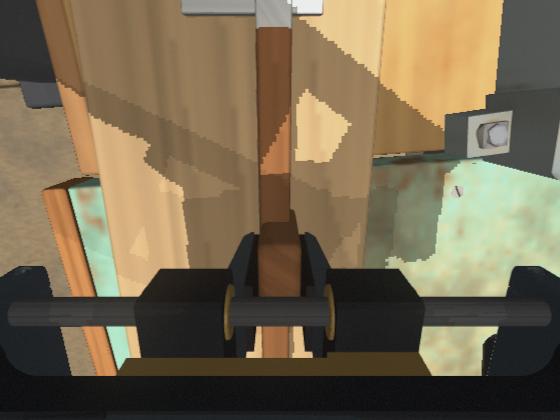

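View pics/w3b.png

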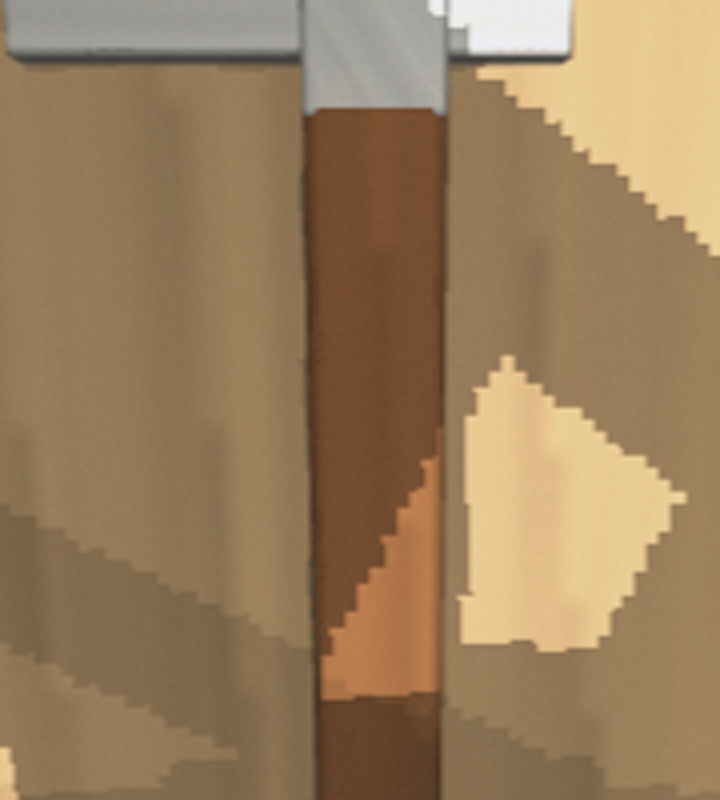

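Emit:
arm_command([
  [1,0,-0.006,0,0],
  [1,0,-0.006,0,0],
  [1,0,-0.006,0,0],
  [1,0,-0.006,0,0],
])

```text
time_s: 6.35
ee_pos: [508.6, -307.5, 56.0]
ee_rot: [179.4, 0.4, 85.9]
force: [6.8, 0.1, -3.0]
gripper_width: 21.9
```

Emit:
arm_command([
  [0,0,0,0,0],
  [0,0,0,0,0],
  [0,0,0,0,0],
  [0,0,0,0,0],
  [0,0,0,0,0],
  [0,0,0,0,0],
  [0,0,0,0,0],
  [0,0,0,0,0],
])

```text
time_s: 7.02
ee_pos: [508.6, -307.5, 56.0]
ee_rot: [179.4, 0.4, 85.9]
force: [-0.1, -0.6, -1.0]
gripper_width: 72.5
```

```bash
python3 -c "
from h import *
plan(495,-420,250,86)"
```

```text
pos [ 508.6 -307.5   56. ] rot [179.4    0.45  85.92] F [-0.1 -0.6 -1. ] w 72.5 t 7.02
shift [-0.2294 -0.007  -0.3863] turn -0.0017 | dist 224.7
```

Emit:
arm_command([
  [0,0,0,-0.15,0],
  [0,0,0,-0.2,0],
  [0,-0.1,0,-0.3,0],
  [0,-0.2294,-0.007,-0.3863,0],
  [0,-0.2294,-0.007,-0.3863,0],
  [0,-0.2294,-0.007,-0.3863,0],
  [0,-0.2294,-0.007,-0.3863,0],
  [0,-0.2294,-0.007,-0.3863,0],
])

```text
time_s: 7.68
ee_pos: [495.0, -421.4, 251.0]
ee_rot: [179.3, 0.5, 85.8]
force: [0.1, 0.1, -0.3]
gripper_width: 91.0
```

```bash
python3 -c "
from h import *
im,c=snap('wrist','w4')
crop(im,180,0,360,130,4.4,'w4c')
crop(im,180,110,360,240,4.4,'w4d')
"
```

```text
(no output)
```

View pics/w4c.png

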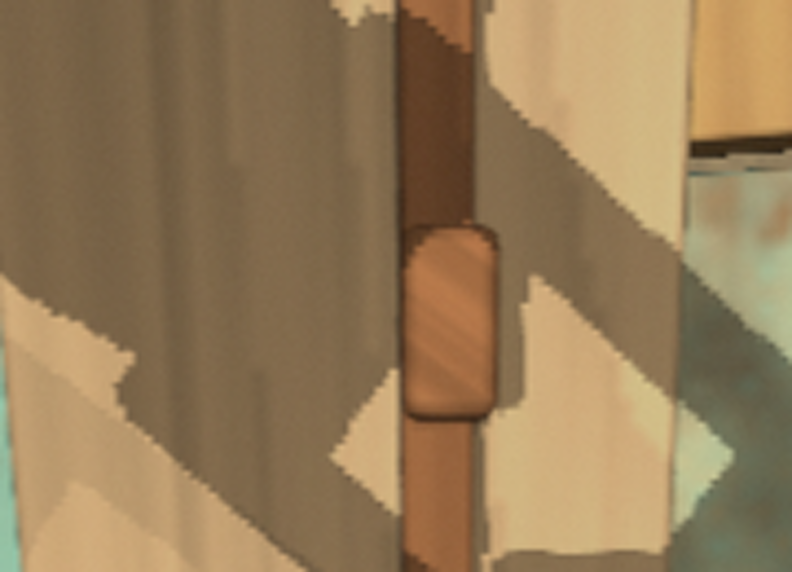

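View pics/w4d.png

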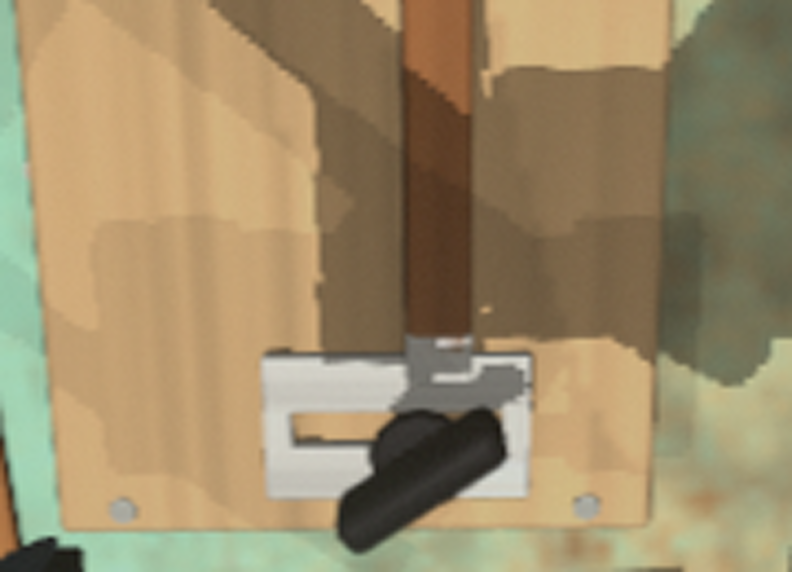

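```bash
python3 -c "
from h import *
n=np.array([np.cos(np.radians(-4)),np.sin(np.radians(-4)),0])
im,c=load('w2')
for l in [(280,10),(279.4,100),(279,150)]: print('line',(n@p2w(c,l,18)).round(1))
for v in(60,80,100,150,180):
  r=im[v,:].astype(int).sum(1); print(v,[ (i,int(r[i])) for i in range(186,202)])
im,c=load('w4')
for v in(20,40,100,150,180):
  r=im[v,262:280].astype(int).sum(1); print(v,r.tolist(), [ (n@p2w(c,(u,v),18)).round(1) for u in(270,271,272)])
for v in(100,150,180):
  r=im[v,180:200].astype(int).sum(1); print(v,r.tolist())
for s in ((180+62/4.4,110+527/4.4),(180+650/4.4,110+525/4.4)): print('corner',p2w(c,s,18),n@p2w(c,s,18))
D=lambda x,y:(180+x/4.4,110+y/4.4)
for z in(70,):
  for s in((352,540),(492,420),(340,500),(470,412)): print(p2w(c,D(*s),z).round(1))
"
```

```text
line 516.4
line 516.6
line 516.6
60 [(186, 537), (187, 424), (188, 286), (189, 301), (190, 308), (191, 305), (192, 304), (193, 298), (194, 298), (195, 292), (196, 292), (197, 290), (198, 290), (199, 290), (200, 294), (201, 296)]
80 [(186, 503), (187, 510), (188, 451), (189, 405), (190, 440), (191, 463), (192, 469), (193, 458), (194, 453), (195, 448), (196, 473), (197, 483), (198, 484), (199, 480), (200, 485), (201, 489)]
100 [(186, 486), (187, 485), (188, 484), (189, 491), (190, 461), (191, 438), (192, 456), (193, 468), (194, 460), (195, 463), (196, 456), (197, 451), (198, 448), (199, 444), (200, 446), (201, 449)]
150 [(186, 551), (187, 546), (188, 543), (189, 540), (190, 532), (191, 527), (192, 532), (193, 479), (194, 434), (195, 480), (196, 505), (197, 504), (198, 500), (199, 496), (200, 499), (201, 495)]
180 [(186, 518), (187, 521), (188, 518), (189, 516), (190, 512), (191, 514), (192, 509), (193, 506), (194, 504), (195, 414), (196, 383), (197, 445), (198, 487), (199, 497), (200, 501), (201, 502)]
20 [328, 323, 322, 312, 304, 297, 299, 245, 168, 163, 183, 202, 201, 202, 196, 201, 
[... 520 characters left out ...]
7.1)]
180 [284, 284, 283, 282, 283, 279, 266, 267, 264, 220, 180, 184, 195, 196, 192, 191, 185, 182] [np.float64(514.2), np.float64(515.4), np.float64(516.7)]
100 [499, 441, 399, 429, 466, 466, 466, 462, 454, 452, 455, 449, 447, 451, 457, 452, 458, 462, 462, 458]
150 [550, 542, 542, 534, 533, 541, 494, 461, 490, 506, 505, 505, 499, 494, 497, 497, 497, 498, 501, 505]
180 [520, 524, 516, 520, 518, 516, 518, 516, 507, 464, 444, 460, 478, 495, 502, 501, 502, 503, 502, 506]
corner [ 379.54580154 -484.06831945   18.        ] 412.38814606369
corner [ 557.32753526 -497.25051612   18.        ] 590.656355967461
[ 470.7 -474.3   70. ]
[ 509.7 -444.    70. ]
[ 468.6 -462.8   70. ]
[ 504.2 -441.4   70. ]
```

```bash
python3 -c "
from h import *
plan(430,-505,180,41.5)"
```

```text
pos [ 494.6 -419.9  249.5] rot [179.43   0.39  85.87] F [-0.7 -0.  -0.8] w 91.3 t 7.73
shift [-0.1782 -0.1179  0.139 ] turn 0.9859 | dist 127.5
```

Emit:
arm_command([
  [0,-0.1782,-0.1179,0.139,0.986],
  [0,-0.1782,-0.1179,0.139,0.986],
  [0,-0.1782,-0.1179,0.139,0.986],
  [0,-0.1782,-0.1179,0.139,0.986],
  [0,-0.1782,-0.1179,0.139,0.986],
  [0,-0.1782,-0.1179,0.139,0.986],
  [0,-0.1782,-0.1179,0.139,0.986],
  [0,-0.1782,-0.1179,0.139,0.986],
])

```text
time_s: 8.4
ee_pos: [429.9, -502.9, 178.2]
ee_rot: [179.6, -0.2, 41.6]
force: [-1.6, 0.2, 1.1]
gripper_width: 91.0
```

```bash
python3 -c "
from h import *
im,c=snap('wrist','w5')
crop(im,140,60,420,270,2.8,'w5b')
plan(430,-505,180,36)
im,c=snap('scene','s5')
crop(im,370,260,450,330,8,'s5b')
"
```

```text
pos [ 430.  -503.1  178.5] rot [ 1.7952e+02 -1.5000e-01  4.1620e+01] F [ 0.3  0.9 -1.2] w 91.0 t 8.45
shift [-0.0024  0.0028 -0.0031] turn 0.1249 | dist 2.4
```

View pics/w5b.png

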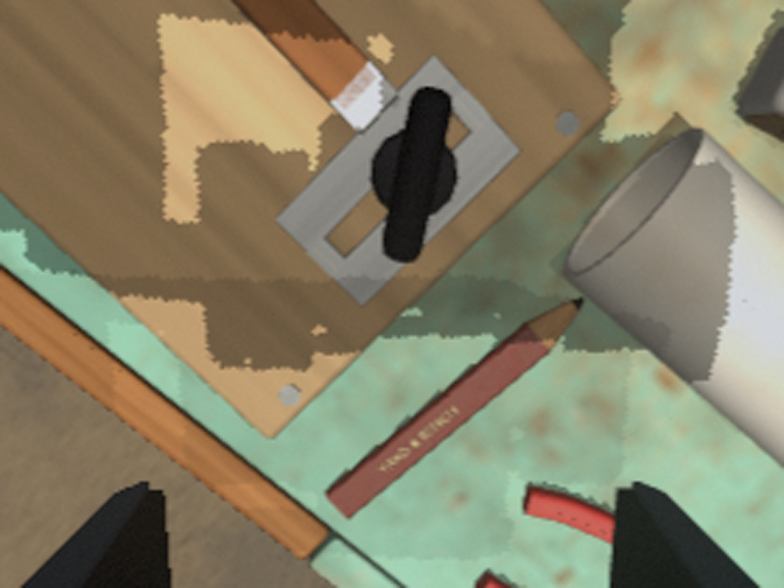

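View pics/s5b.png

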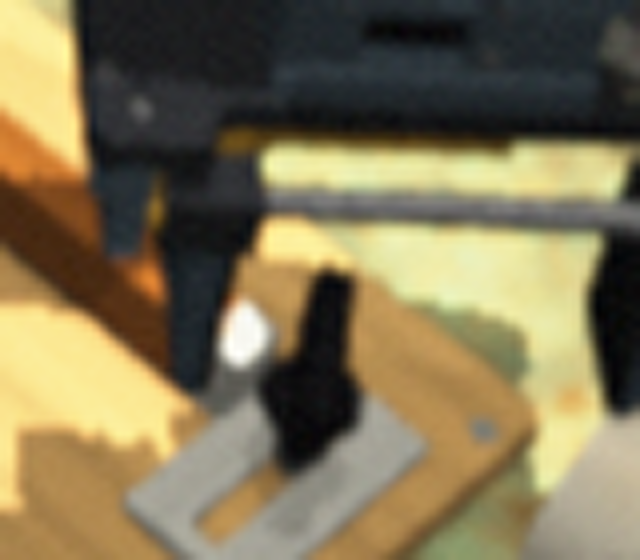

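```bash
python3 -c "
from h import *
im,c=load('w5')
print('cam',(-c[1].T@c[2]).round(1))
D=lambda x,y:(140+x/2.8,60+y/2.8)
im2,c2=load('w4')
D4=lambda x,y:(180+x/4.4,110+y/4.4)
s,cs=load('s5')
S=lambda x,y:(370+x/8,260+y/8)
for z in(40,50,60,70,80):
  a=p2w(c,D(432,88),z);b=p2w(c,D(401,262),z); print(z,a.round(1),b.round(1),np.linalg.norm(a-b).round(1),((a+b)/2).round(1),np.degrees(np.arctan2(*(a-b)[1::-1])).round(1), '| w4 ends',p2w(c2,D4(352,545),z).round(1),p2w(c2,D4(500,445),z).round(1),'| scene', p2w(cs,S(335,270),z).round(1))
"
```

```text
cam [ 490.9 -444.8  349. ]
40 [ 513.4 -446.8   40. ] [ 465.3 -476.4   40. ] 56.5 [ 489.4 -461.6   40. ] 31.6 | w4 ends [ 468.2 -487.9   40. ] [ 512.5 -460.9   40. ] | scene [ 537.6 -437.6   40. ]
50 [ 512.7 -446.7   50. ] [ 466.2 -475.4   50. ] 54.6 [ 489.4 -461.    50. ] 31.6 | w4 ends [ 469.  -483.8   50. ] [ 512.1 -457.5   50. ] | scene [ 530.3 -440.6   50. ]
60 [ 511.9 -446.6   60. ] [ 467.  -474.3   60. ] 52.8 [ 489.5 -460.5   60. ] 31.6 | w4 ends [ 469.8 -479.8   60. ] [ 511.8 -454.2   60. ] | scene [ 523.1 -443.7   60. ]
70 [ 511.2 -446.6   70. ] [ 467.8 -473.3   70. ] 51.0 [ 489.5 -459.9   70. ] 31.6 | w4 ends [ 470.6 -475.8   70. ] [ 511.4 -450.9   70. ] | scene [ 515.9 -446.8   70. ]
80 [ 510.5 -446.5   80. ] [ 468.6 -472.3   80. ] 49.1 [ 489.6 -459.4   80. ] 31.6 | w4 ends [ 471.4 -471.7   80. ] [ 511.  -447.6   80. ] | scene [ 508.6 -449.9   80. ]
```

```bash
python3 -c "
from h import *
plan(489.5,-459.8,120,31.6)"
```

```text
pos [ 430.1 -503.5  178.8] rot [ 1.7947e+02 -1.4000e-01  4.1630e+01] F [-0.5  0.4  0.8] w 91.4 t 8.5
shift [0.1465 0.0126 0.118 ] turn 0.2228 | dist 94.3
```

Emit:
arm_command([
  [0,0.1465,0.0126,0.118,0.2228],
  [0,0.1465,0.0126,0.118,0.2228],
  [0,0.1465,0.0126,0.118,0.2228],
  [0,0.1465,0.0126,0.118,0.2228],
  [0,0.1465,0.0126,0.118,0.2228],
  [0,0.1465,0.0126,0.118,0.2228],
])

```text
time_s: 9.0
ee_pos: [489.3, -460.7, 121.2]
ee_rot: [179.4, -0.2, 31.6]
force: [0.7, 0.3, -0.2]
gripper_width: 91.4
```

```bash
python3 -c "
from h import *
plan(489.5,-459.8,52,31.6)"
```

```text
pos [ 489.3 -460.7  121.2] rot [179.4   -0.21  31.64] F [ 0.7  0.3 -0.2] w 91.4 t 9.0
shift [ 0.0007 -0.0029  0.1384] turn 0.0008 | dist 69.2
```

Emit:
arm_command([
  [0,0.0007,-0.0029,0.07,0],
  [0,0.0007,-0.0029,0.1384,0],
  [0,0.0007,-0.0029,0.1384,0],
  [0,0.0007,-0.0029,0.1384,0],
  [0.6,0.0007,-0.0029,0.1384,0],
  [0.6,0.0007,-0.0029,0.1384,0],
  [0.6,0.0007,-0.0029,0.1384,0],
  [0.6,0.0007,-0.0029,0.1384,0],
])

```text
time_s: 9.67
ee_pos: [490.1, -460.6, 53.8]
ee_rot: [179.2, -0.3, 31.6]
force: [-0.6, 0.4, 0.4]
gripper_width: 66.9
```

```bash
python3 -c "
from h import *
plan(489.5,-459.8,52,31.6)
im,c=snap('scene','s6')
crop(im,340,220,470,330,6,'s6b')"
```

```text
pos [ 490.1 -460.6   53.8] rot [179.22  -0.25  31.63] F [-0.6  0.4  0.4] w 66.9 t 9.67
shift [-0.0002 -0.002   0.0036] turn 0.0008 | dist 2.1
```

View pics/s6b.png

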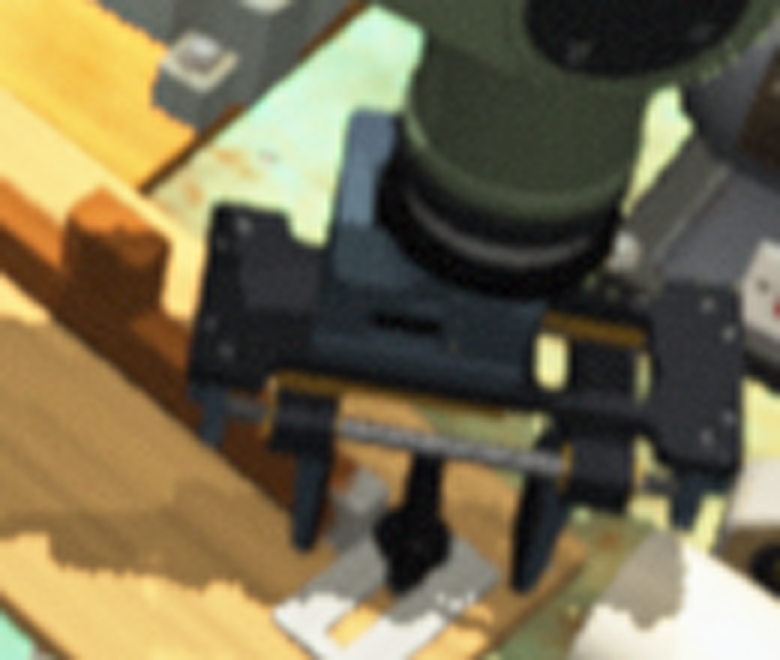

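Emit:
arm_command([
  [1,0,-0.002,0.002,0],
  [1,0,-0.002,0.002,0],
  [1,0,-0.002,0.002,0],
  [1,0,-0.002,0.002,0],
  [1,0,-0.002,0.002,0],
  [1,0,-0.002,0.002,0],
  [1,0,-0.002,0.002,0],
  [1,0,-0.002,0.002,0],
], squeeze=20)

```text
time_s: 10.38
ee_pos: [490.2, -460.6, 52.5]
ee_rot: [179.1, -0.3, 31.6]
force: [2.8, -3.9, -3.9]
gripper_width: 26.4
```

Emit:
arm_command([
  [1,0,0,0,0],
  [1,0,0,0,0],
  [1,0,0,0,0],
  [1,0,0,0,0],
], squeeze=20)

```text
time_s: 10.72
ee_pos: [490.2, -460.7, 52.5]
ee_rot: [179.1, -0.3, 31.6]
force: [1.0, -3.5, -1.8]
gripper_width: 26.3
```

```bash
python3 -c "
from h import *
plan(489.5,-459.8,52,-5)"
```

```text
pos [ 490.2 -460.7   52.5] rot [179.1   -0.26  31.64] F [ 1.  -3.5 -1.8] w 26.3 t 10.72
shift [-0.0003 -0.0022  0.0009] turn 0.8142 | dist 1.2
```

Emit:
arm_command([
  [0.6,0,0,0,0],
  [0.6,0,0,0,0],
  [0.6,0,0,0,0],
  [0.6,0,0,-0.019,0],
  [0.6,0,0,-0.019,0],
  [0.6,0,0,-0.019,0],
])

```text
time_s: 11.22
ee_pos: [490.5, -460.8, 63.1]
ee_rot: [179.0, -0.3, 31.6]
force: [-0.6, -0.3, 0.7]
gripper_width: 36.2
```

Emit:
arm_command([
  [1,0,0,0,0],
  [1,0,0,0,0],
  [1,0,0,0,0],
  [1,0,0,0,0],
  [1,0,0,0,0],
  [1,0,0,0,0],
  [1,0,0,0,0],
  [1,0,0,0,0],
], squeeze=20)

```text
time_s: 11.88
ee_pos: [490.4, -460.7, 62.9]
ee_rot: [179.0, -0.3, 31.6]
force: [0.8, 0.6, -0.2]
gripper_width: 12.2
```

```bash
python3 -c "
from h import *
im,c=snap('scene','s7')
crop(im,370,260,450,330,8,'s7b')
plan(489.5,-459.8,62,-5)"
```

```text
pos [ 490.4 -460.7   62.9] rot [179.04  -0.29  31.64] F [-0.4 -0.3 -0.6] w 12.1 t 11.93
shift [-0.0006 -0.0025  0.0018] turn 0.8142 | dist 1.6
```

View pics/s7b.png

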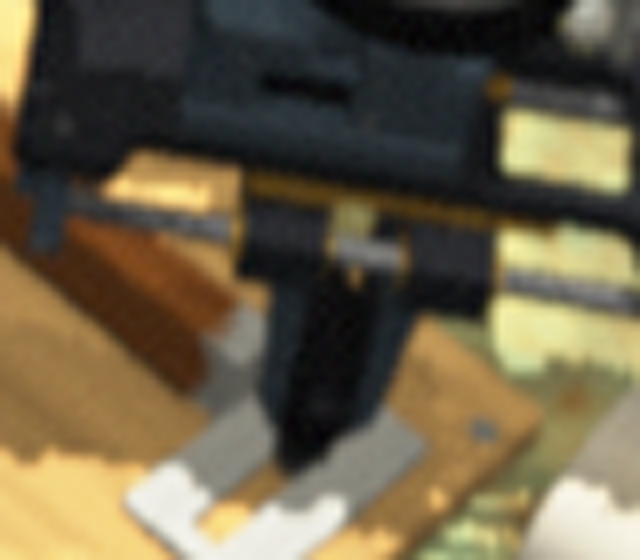

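Emit:
arm_command([
  [1,0,0,0,0.1],
  [1,0,0,0,0.22],
  [1,0,0,0,0.34],
  [1,0,0,0,0.46],
  [1,0,0,0,0.58],
  [1,0,0,0,0.7],
  [1,0,0,0,0.83],
  [1,0,0,0,0.83],
], squeeze=35)

```text
time_s: 12.6
ee_pos: [490.3, -460.8, 62.9]
ee_rot: [179.4, -0.8, -5.8]
force: [0.4, -0.9, 0.6]
gripper_width: 11.9
```

```bash
python3 -c "
from h import *
plan(490.4,-460.7,62.9,-43)
print(env.state()['torque'])"
```

```text
pos [ 490.3 -460.8   62.9] rot [179.4  -0.8  -5.8] F [ 0.4 -0.9  0.6] w 11.9 t 12.6
shift [ 0.0001 -0.0002  0.    ] turn 0.8267 | dist 0.1
[ 0.06536779  0.35242203 -0.09085663]
```

Emit:
arm_command([
  [1,0,0,0,0.12],
  [1,0,0,0,0.24],
  [1,0,0,0,0.36],
  [1,0,0,0,0.48],
  [1,0,0,0,0.6],
  [1,0,0,0,0.72],
  [1,0,0,0,0.83],
  [1,0,0,0,0.83],
], squeeze=35)

```text
time_s: 13.27
ee_pos: [490.2, -460.8, 62.9]
ee_rot: [180.0, -1.0, -43.1]
force: [0.7, -0.3, 0.2]
gripper_width: 11.6
```

```bash
python3 -c "
from h import *
plan(490.4,-460.7,62.9,-45)
print(env.state()['torque'])"
```

```text
pos [ 490.2 -460.8   62.9] rot [180.    -1.   -43.09] F [ 0.7 -0.3  0.2] w 11.6 t 13.27
shift [ 0.     -0.0004  0.0001] turn 0.0424 | dist 0.2
[ 0.04569993  0.45093328 -0.1218982 ]
```

Emit:
arm_command([
  [1,0,0,0,0.06],
  [1,0,0,0,0.06],
  [1,0,0,0,0.06],
])

```text
time_s: 13.52
ee_pos: [490.2, -460.8, 62.9]
ee_rot: [-180.0, -1.0, -45.5]
force: [0.4, 0.3, 0.3]
gripper_width: 12.0
```

```bash
python3 -c "
from h import *
plan(490.4,-460.7,62.9,-45)
print(env.state()['torque'])"
```

```text
pos [ 490.2 -460.8   62.9] rot [-179.99   -0.99  -45.48] F [0.4 0.3 0.3] w 12.0 t 13.52
shift [ 0.0001 -0.0004  0.    ] turn -0.0106 | dist 0.2
[0.11342637 0.44041518 0.72713771]
```

Emit:
arm_command([
  [0.4,0,0,0,0],
  [0.4,0,0,0,0],
  [0.4,0,0,0,0],
  [0.4,0,0,-0.05,0],
  [0.4,0,0,-0.13,0],
  [0.4,0,0,-0.2,0],
  [0.4,0,0,-0.3,0],
  [0.4,0,0,-0.3,0],
])

```text
time_s: 14.18
ee_pos: [490.7, -461.2, 221.2]
ee_rot: [-180.0, -1.8, -45.5]
force: [1.2, 0.1, 1.3]
gripper_width: 54.8
```

```bash
python3 -c "
from h import *
plan(470,-340,260,-4)"
```

```text
pos [ 490.7 -461.2  221.2] rot [-179.96   -1.78  -45.47] F [1.2 0.1 1.3] w 54.8 t 14.18
shift [-0.1994 -0.1406 -0.0837] turn -0.9216 | dist 129.0
```

```bash
python3 -c "
from h import *
im,c=snap('wrist','w8')
plan(470,-340,260,-4)"
```

```text
pos [ 490.5 -461.1  220.1] rot [-179.97   -1.73  -45.48] F [ 1.4 -0.5  1.1] w 54.9 t 14.23
shift [-0.199  -0.1406 -0.0857] turn -0.9217 | dist 129.1
```

View pics/w8.png

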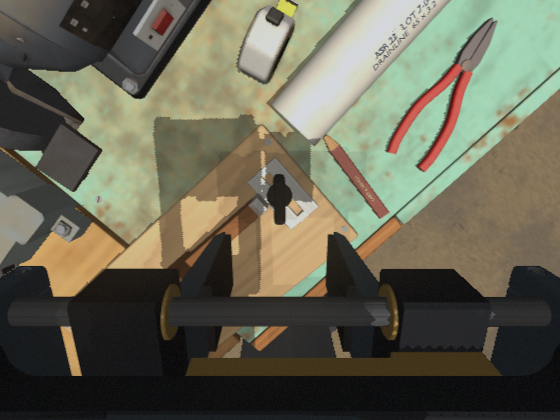

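Emit:
arm_command([
  [0,-0.199,-0.14,-0.1,-1],
  [0,-0.199,-0.14,-0.1,-1],
  [0,-0.199,-0.14,-0.1,-1],
  [0,-0.199,-0.14,-0.1,-1],
  [0,-0.199,-0.14,-0.1,-1],
  [0,-0.199,-0.14,-0.1,-1],
  [0,-0.199,-0.14,-0.1,-1],
  [0,-0.199,-0.14,-0.1,-1],
])

```text
time_s: 14.9
ee_pos: [469.1, -339.5, 265.9]
ee_rot: [178.9, -1.2, -0.4]
force: [0.5, 0.2, -0.7]
gripper_width: 91.1
```

```bash
python3 -c "
from h import *
plan(440,-50,270,40)
im,c=snap('wrist','w9')"
```

```text
pos [ 469.1 -339.5  265.9] rot [178.88  -1.15  -0.42] F [ 0.5  0.2 -0.7] w 91.1 t 14.9
shift [-0.0623 -0.5783 -0.0208] turn -0.8982 | dist 291.0
```

View pics/w9.png

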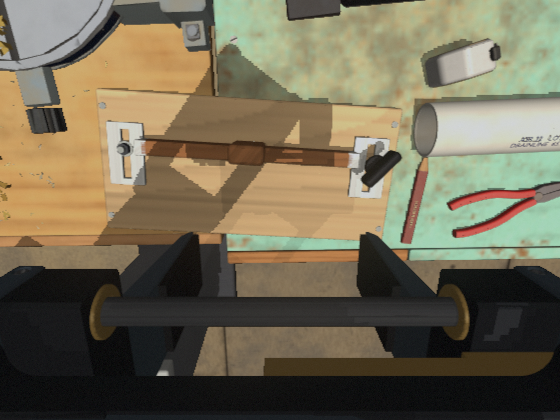

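Emit:
arm_command([
  [0,-0.06,-0.58,-0.02,-0.9],
  [0,-0.06,-0.58,-0.02,-0.9],
  [0,-0.06,-0.58,-0.02,-0.9],
  [0,-0.06,-0.58,-0.02,-0.9],
  [0,-0.06,-0.58,-0.02,-0.9],
  [0,-0.06,-0.58,-0.02,-0.9],
  [0,-0.06,-0.58,-0.02,-0.9],
  [0,-0.06,-0.58,-0.02,-0.9],
])

```text
time_s: 15.62
ee_pos: [440.4, -43.2, 269.3]
ee_rot: [178.6, -0.3, 40.3]
force: [0.3, -0.8, 0.5]
gripper_width: 91.0
```

```bash
python3 -c "
from h import *
plan(490,80,230,86)"
```

```text
pos [440.4 -43.2 269.3] rot [178.61  -0.25  40.3 ] F [ 0.3 -0.8  0.5] w 91.0 t 15.62
shift [ 0.2348 -0.1257  0.0766] turn -1.0155 | dist 138.5
```

Emit:
arm_command([
  [0,0.235,-0.126,0.076,-1],
  [0,0.235,-0.126,0.076,-1],
  [0,0.235,-0.126,0.076,-1],
  [0,0.235,-0.126,0.076,-1],
  [0,0.235,-0.126,0.076,-1],
  [0,0.235,-0.126,0.076,-1],
  [0,0.235,-0.126,0.076,-1],
  [0,0.235,-0.126,0.076,-1],
])

```text
time_s: 16.28
ee_pos: [490.0, 79.9, 229.4]
ee_rot: [178.9, 0.8, 85.3]
force: [-0.5, 0.9, 0.0]
gripper_width: 91.1
```

```bash
python3 -c "
from h import *
im,c=snap('wrist','w10')
crop(im,160,0,400,240,2.5,'w10b')
plan(490,80,230,86)"
```

```text
pos [490.   79.9 229.6] rot [178.9    0.82  85.17] F [ 0.1  0.1 -0.2] w 91.0 t 16.33
shift [ 0.0003  0.     -0.0007] turn -0.0185 | dist 0.4
```

View pics/w10b.png

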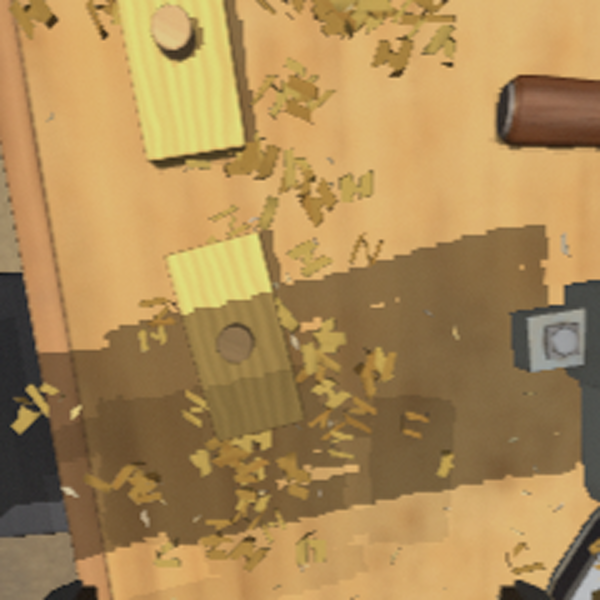

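```bash
python3 -c "
from h import *
im,c=load('w10')
P=[p2w(c,(160+x/2.5,y/2.5),30)[:2] for x,y in((168,256),(262,233),(303,413),(216,440))]
P=np.array(P);print(P.round(1));print('cen',P.mean(0).round(1))
print([np.linalg.norm(P[i]-P[(i+1)%4]).round(1) for i in range(4)])
for d in(P[0]-P[3],P[1]-P[2]): print(np.degrees(np.arctan2(d[1],d[0])).round(1))
print(p2w(c,(160+235/2.5,343/2.5),48).round(1))
"
```

```text
[[444.6 172.9]
 [486.  179. ]
 [497.4  99.8]
 [456.2  90.6]]
cen [471.1 135.6]
[np.float64(41.8), np.float64(80.0), np.float64(42.2), np.float64(83.1)]
98.0
98.2
[470.8 135.5  48. ]
```

```bash
python3 -c "
from h import *
im,c=load('w1')
for uv in((303.5,226.8),(268,135)): print(p2w(c,uv,48).round(1))
im,c=load('w10'); print(p2w(c,(160+174/2.5,28/2.5),48).round(1))
im,c=snap('top','t10'); crop(im,80,130,300,280,3.6,'t10b')
"
```

```text
[497. 137.  48.]
[459.5 255.7  48. ]
[460.1 254.2  48. ]
```

View pics/t10b.png

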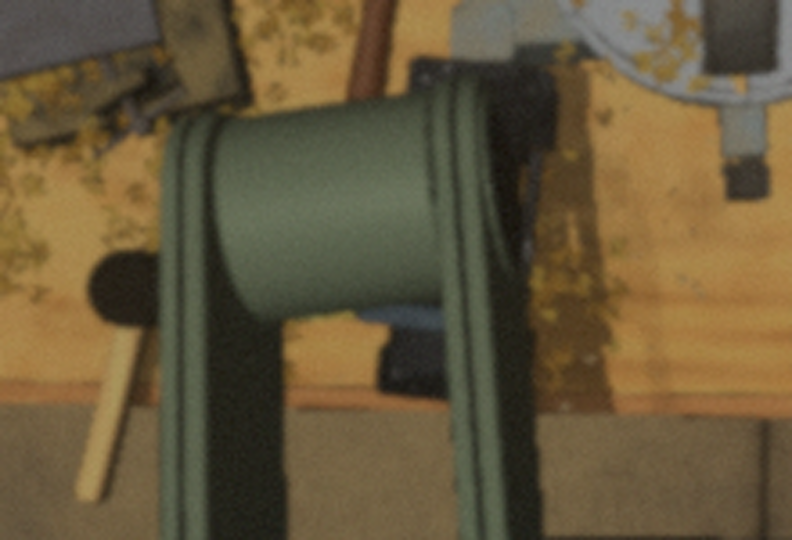

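```bash
python3 -c "
from h import *
plan(471,135.6,90,98.1)"
```

```text
pos [490.   79.8 229.8] rot [178.88   0.82  85.15] F [-0.3 -0.5 -0.3] w 91.6 t 16.38
shift [ 0.112  -0.0527  0.2771] turn -0.2877 | dist 151.7
```

Emit:
arm_command([
  [0,0.112,-0.0527,0.2,-0.2877],
  [0,0.112,-0.0527,0.277,-0.2877],
  [0,0.112,-0.0527,0.277,-0.2877],
  [0,0.112,-0.0527,0.277,-0.2877],
  [0,0.112,-0.0527,0.277,-0.2877],
  [0,0.112,-0.0527,0.277,-0.2877],
  [0,0.112,-0.0527,0.277,-0.2877],
])

```text
time_s: 16.97
ee_pos: [472.7, 135.5, 91.6]
ee_rot: [178.9, 1.0, 98.0]
force: [-0.2, 1.1, -0.3]
gripper_width: 91.4
```

```bash
python3 -c "
from h import *
plan(471,135.6,5,98.1)"
```

```text
pos [472.7 135.5  91.6] rot [178.91   1.04  98.04] F [-0.2  1.1 -0.3] w 91.4 t 16.97
shift [ 0.0038 -0.0066  0.1731] turn -0.0013 | dist 86.6
```

Emit:
arm_command([
  [0,0.0038,-0.0066,0.08,0],
  [0,0.0038,-0.0066,0.15,0],
  [0,0.0038,-0.0066,0.173,0],
  [0,0.0038,-0.0066,0.173,0],
  [0.4,0.0038,-0.0066,0.173,0],
  [0.4,0.0038,-0.0066,0.173,0],
])

```text
time_s: 17.47
ee_pos: [473.4, 135.8, 7.2]
ee_rot: [178.6, 1.0, 98.0]
force: [-0.9, 0.7, 0.3]
gripper_width: 80.7
```

```bash
python3 -c "
from h import *
im,c=snap('wrist','w11')
plan(471,135.6,5,98.1)"
```

```text
pos [473.2 135.9   7.2] rot [178.62   1.    98.  ] F [1.9 0.4 0. ] w 76.8 t 17.52
shift [ 0.0001 -0.0045  0.0044] turn -0.0022 | dist 3.1
```

View pics/w11.png

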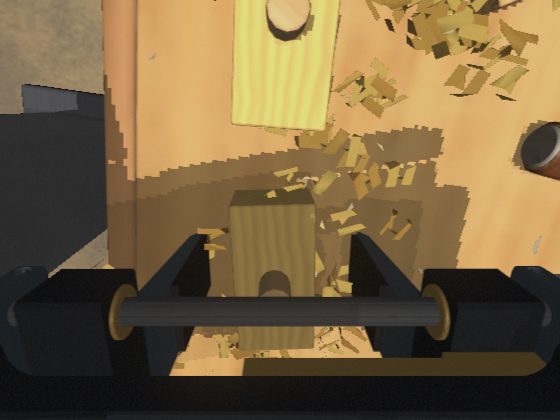

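Emit:
arm_command([
  [0.4,0,-0.004,0.004,0],
  [1,0,-0.004,0.004,0],
  [1,0,-0.004,0.004,0],
  [1,0,-0.004,0.004,0],
  [1,0,-0.004,0.004,0],
  [1,0,-0.004,0.004,0],
  [1,0,-0.004,0.004,0],
  [1,0,-0.004,0.004,0],
], squeeze=30)

```text
time_s: 18.18
ee_pos: [471.2, 135.6, 5.4]
ee_rot: [178.6, 1.0, 98.0]
force: [-1.0, -0.3, 4.2]
gripper_width: 42.2
```

Emit:
arm_command([
  [1,0,0,0,0],
  [1,0,0,0,0],
  [1,0,0,-0.02,0],
  [1,0,0,-0.08,0],
  [1,0,0,-0.16,0],
  [1,0,0,-0.24,0],
  [1,0,0,-0.24,0],
  [1,0,0,-0.24,0],
])

```text
time_s: 18.85
ee_pos: [469.4, 137.7, 127.0]
ee_rot: [178.3, 1.0, 98.0]
force: [0.7, 0.4, -2.3]
gripper_width: 42.1
```

```bash
python3 -c "
from h import *
im,c=snap('wrist','w12')
plan(420,-40,125,55)"
```

```text
pos [467.8 137.2 125.1] rot [178.62   1.    98.01] F [-0.4  0.5 -2.7] w 42.2 t 18.9
shift [-0.3376 -0.1441  0.0027] turn 0.9557 | dist 183.5
```

View pics/w12.png

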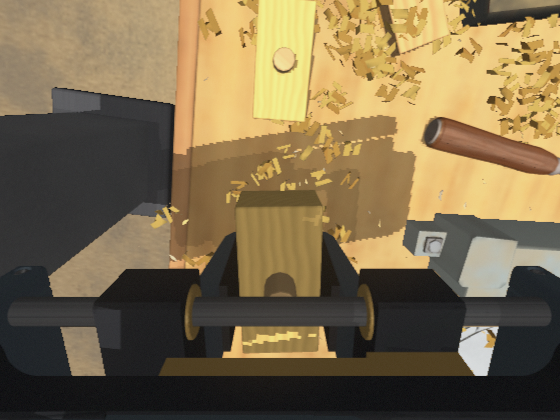

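```bash
python3 -c "
from h import *
p=env.camera_params('wrist');K=np.array(p['camera_matrix']);H=np.array(p['hand_eye'])
def tl(uv,z):
  d=H[:3,:3]@np.linalg.inv(K)@np.array([uv[0],uv[1],1.]);o=H[:3,3]
  return (o+d*(z-o[2])/d[2]).round(1)
print(tl((238,208),-25),tl((321,208),-25),tl((240,193),5),tl((318,193),5),tl((280,280),-43))
im,c=load('w12'); crop(im,200,170,360,290,5,'w12b')"
```

```text
[ 40.9 -19.6 -25. ] [ 40.9  19.6 -25. ] [ 40.4 -22.1   5. ] [40.5 21.6  5. ] [ 13.    0.2 -43. ]
```

View pics/w12b.png

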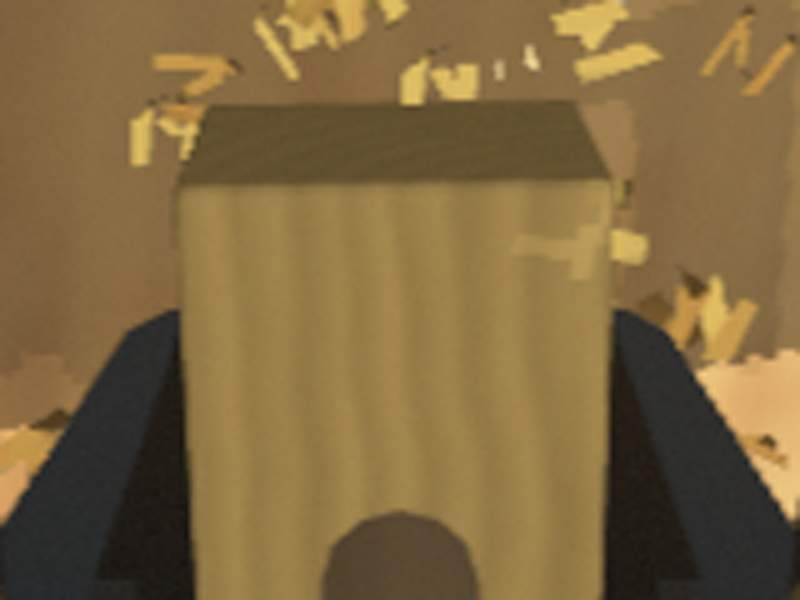

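Emit:
arm_command([
  [1,-0.337,-0.144,-0.03,1],
  [1,-0.337,-0.144,-0.03,1],
  [1,-0.337,-0.144,-0.03,1],
  [1,-0.337,-0.144,-0.03,1],
  [1,-0.337,-0.144,-0.03,1],
  [1,-0.337,-0.144,-0.03,1],
  [1,-0.337,-0.144,-0.03,1],
  [1,-0.337,-0.144,-0.03,1],
])

```text
time_s: 19.57
ee_pos: [417.9, -39.9, 139.2]
ee_rot: [178.6, -0.1, 52.9]
force: [0.2, -0.0, -1.6]
gripper_width: 42.0
```

```bash
python3 -c "
from h import *
plan(435,-250,130,8)"
```

```text
pos [417.9 -39.9 139.2] rot [ 1.7856e+02 -1.3000e-01  5.2910e+01] F [ 0.2 -0.  -1.6] w 42.0 t 19.57
shift [-0.3146  0.2803  0.0247] turn 0.998 | dist 211.0
```

Emit:
arm_command([
  [1,-0.315,0.28,0.01,1],
  [1,-0.315,0.28,0.01,1],
  [1,-0.315,0.28,0.01,1],
  [1,-0.315,0.28,0.01,1],
  [1,-0.315,0.28,0.01,1],
  [1,-0.315,0.28,0.01,1],
  [1,-0.315,0.28,0.01,1],
  [1,-0.315,0.28,0.01,1],
])

```text
time_s: 20.23
ee_pos: [433.6, -250.1, 135.2]
ee_rot: [179.2, -0.9, 7.9]
force: [-1.0, -0.5, -0.6]
gripper_width: 42.0
```

```bash
python3 -c "
from h import *
plan(444,-342,90,-4)"
```

```text
pos [ 433.6 -250.1  135.2] rot [179.23  -0.92   7.87] F [-1.  -0.5 -0.6] w 42.0 t 20.23
shift [-0.0061  0.1836  0.0929] turn 0.2638 | dist 102.9
```

Emit:
arm_command([
  [1,-0.006,0.184,0.09,0.264],
  [1,-0.006,0.184,0.09,0.264],
  [1,-0.006,0.184,0.09,0.264],
  [1,-0.006,0.184,0.09,0.264],
  [1,-0.006,0.184,0.09,0.264],
  [1,-0.006,0.184,0.09,0.264],
  [1,-0.006,0.184,0.09,0.264],
])

```text
time_s: 20.82
ee_pos: [444.1, -340.8, 91.6]
ee_rot: [179.5, -1.0, -3.9]
force: [0.6, 0.1, -2.0]
gripper_width: 42.0
```

```bash
python3 -c "
from h import *
im,c=snap('wrist','w13')
plan(444,-342.2,34,-4)"
```

```text
pos [ 444.2 -341.    91.9] rot [179.43  -1.07  -3.89] F [-0.6 -0.4 -1.4] w 42.3 t 20.87
shift [-0.0024  0.0013  0.1158] turn 0.0025 | dist 57.9
```

View pics/w13.png

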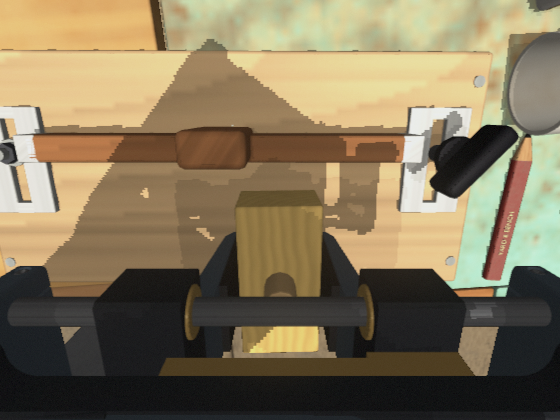

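Emit:
arm_command([
  [1,-0.0024,0.0013,0.04,0],
  [1,-0.0024,0.0013,0.08,0],
  [1,-0.0024,0.0013,0.12,0],
  [1,-0.0024,0.0013,0.12,0],
  [1,-0.0024,0.0013,0.12,0],
  [1,-0.0024,0.0013,0.12,0],
])

```text
time_s: 21.37
ee_pos: [444.9, -342.3, 33.2]
ee_rot: [179.4, -1.2, -3.8]
force: [0.4, -0.5, -1.5]
gripper_width: 42.7
```

```bash
python3 -c "
from h import *
im,c=snap('wrist','w14'); crop(im,180,60,400,230,3.6,'w14b')
plan(449.6,-342.2,25,-4)"
```

```text
pos [ 445.1 -342.6   33.5] rot [179.34  -1.21  -3.85] F [-0.4  1.2 -1.3] w 42.2 t 21.42
shift [ 0.0086 -0.0016  0.0171] turn 0.0034 | dist 9.6
```

View pics/w14b.png

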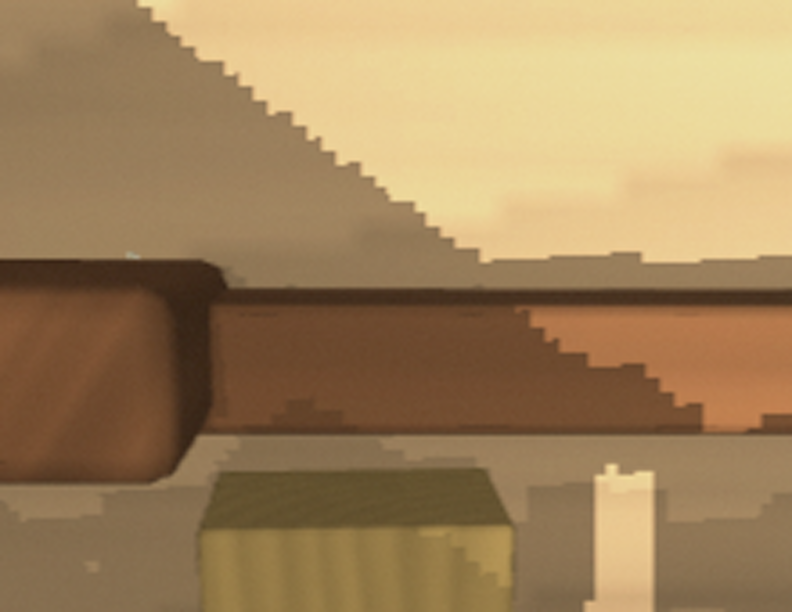

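```bash
python3 -c "
from h import *
im,c=load('w14')
n=np.array([np.cos(np.radians(-4)),np.sin(np.radians(-4)),0]);t=np.array([-n[1],n[0],0])
D=lambda x,y:(180+x/3.6-.5,60+y/3.6-.5)
for n_,uv,z in(('rail',D(350,433),48),('rail',D(740,433),48),('blkTop',D(202,528),57.5),('blkTop',D(512,524),57.5),('blkBot',D(220,475),27.5),('blkBot',D(487,469),27.5)):
  p=p2w(c,uv,z);print(n_,p.round(1),(n@p).round(1),(t@p).round(1))
"
```

```text
rail [ 494.4 -342.8   48. ] 517.1 -307.4
rail [ 490.7 -396.4   48. ] 517.1 -361.2
blkTop [ 484.9 -322.5   57.5] 506.2 -287.9
blkTop [ 482.6 -363.4   57.5] 506.7 -328.8
blkBot [ 485.2 -321.8   27.5] 506.4 -287.2
blkBot [ 483.2 -363.6   27.5] 507.4 -329.0
```

Emit:
arm_command([
  [1,0.009,-0.001,0.005,0],
  [1,0.017,-0.001,0.01,0],
  [1,0.017,-0.001,0.017,0],
  [1,0.017,-0.001,0.017,0],
  [1,0.017,-0.001,0.017,0],
])

```text
time_s: 21.83
ee_pos: [454.1, -342.8, 25.1]
ee_rot: [179.3, -1.2, -3.9]
force: [-0.1, -0.4, -1.1]
gripper_width: 42.5
```

```bash
python3 -c "
from h import *
im,c=snap('wrist','w15'); crop(im,180,60,400,230,3.6,'w15b')
plan(453.4,-342.2,24,-4)"
```

```text
pos [ 454.1 -342.9   25.1] rot [179.33  -1.25  -3.86] F [ 0.4  0.7 -1.5] w 41.6 t 21.88
shift [-0.0015 -0.0013  0.0022] turn 0.0031 | dist 1.5
```

View pics/w15b.png

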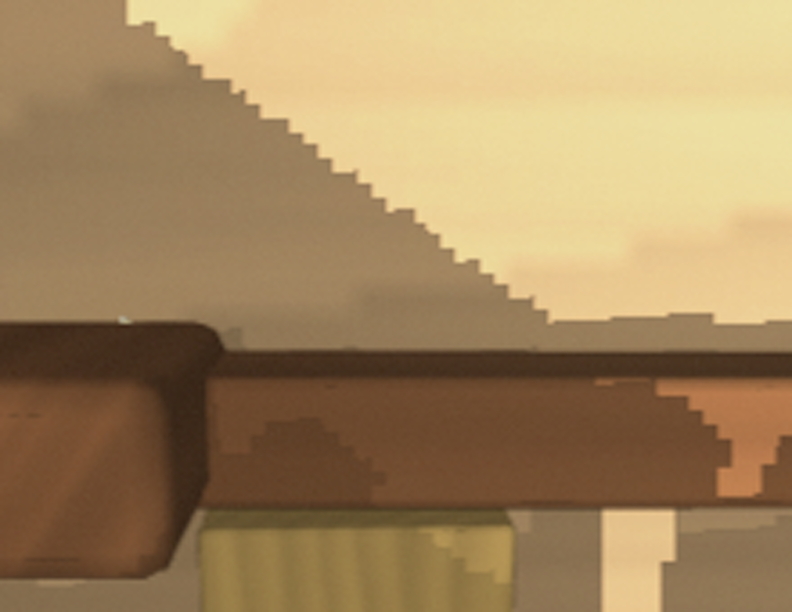

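Emit:
arm_command([
  [1,0,0,0.004,0],
  [1,0,0,0.004,0],
  [0.35,0,0,0.004,0],
  [0.35,0,0,0.004,0],
  [0.35,0,0,0.004,0],
  [0.35,0,0,0.004,0],
  [0.35,0,0,0.004,0],
])

```text
time_s: 22.47
ee_pos: [454.2, -342.9, 23.1]
ee_rot: [179.3, -1.3, -3.9]
force: [-0.8, 0.8, 1.0]
gripper_width: 59.1
```

```bash
python3 -c "
from h import *
im,c=snap('wrist','w16'); crop(im,160,40,400,240,3.3,'w16b')
plan(453.4,-342.2,24,-4)
n=np.array([np.cos(np.radians(-4)),np.sin(np.radians(-4)),0]);t=np.array([-n[1],n[0],0])
"
```

```text
pos [ 454.2 -342.9   23.1] rot [179.33  -1.25  -3.86] F [-0.   0.3 -0.7] w 59.8 t 22.52
shift [-0.0016 -0.0012 -0.0019] turn 0.0031 | dist 1.4
```

View pics/w16b.png

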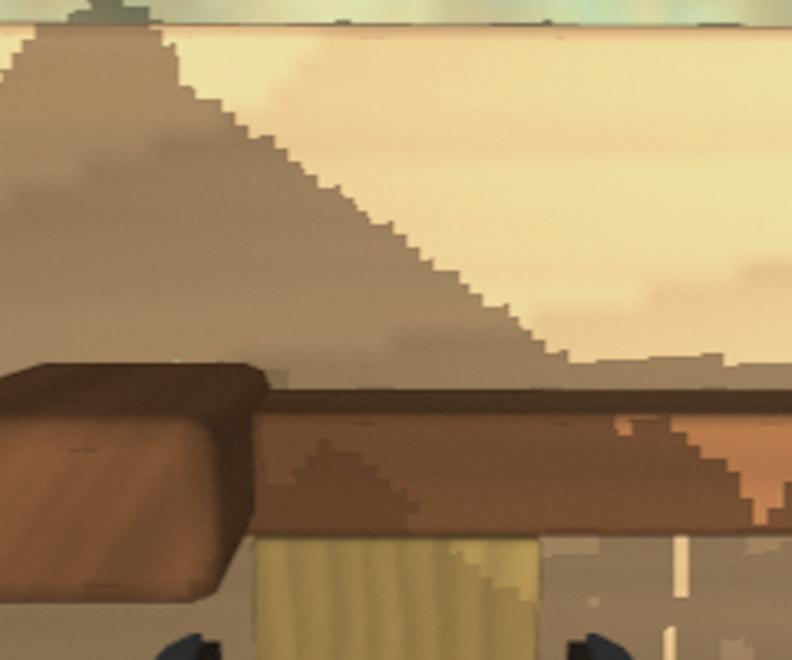

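Emit:
arm_command([
  [0.35,0,0,-0.06,0],
  [0.35,0,0,-0.14,0],
  [0.35,0,0,-0.22,0],
  [0,0,0,-0.3,0],
  [0,0,0,-0.32,0],
  [0,0,0,-0.32,0],
  [0,0,0,-0.32,0],
])

```text
time_s: 23.1
ee_pos: [450.5, -340.6, 182.8]
ee_rot: [179.3, -1.2, -3.9]
force: [0.3, 0.4, 0.1]
gripper_width: 83.1
```

```bash
python3 -c "
from h import *
im,c=snap('wrist','w17'); crop(im,100,60,460,250,2.2,'w17b')
plan(430,-50,200,41)"
```

```text
pos [ 449.9 -340.1  181.4] rot [179.43  -1.11  -3.86] F [-0.   0.3 -0.1] w 87.3 t 23.15
shift [-0.078  -0.5758 -0.0445] turn -0.9969 | dist 291.4
```

View pics/w17b.png

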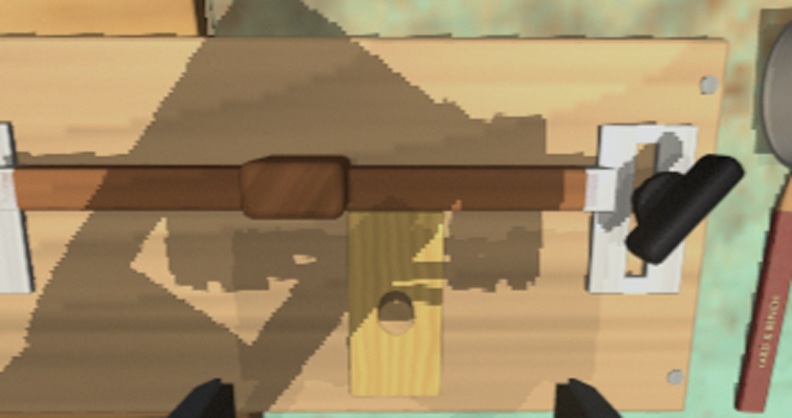

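Emit:
arm_command([
  [0,-0.078,-0.576,-0.06,-1],
  [0,-0.078,-0.576,-0.06,-1],
  [0,-0.078,-0.576,-0.06,-1],
  [0,-0.078,-0.576,-0.06,-1],
  [0,-0.078,-0.576,-0.06,-1],
  [0,-0.078,-0.576,-0.06,-1],
  [0,-0.078,-0.576,-0.06,-1],
  [0,-0.078,-0.576,-0.06,-1],
])

```text
time_s: 23.82
ee_pos: [427.7, -43.9, 206.0]
ee_rot: [179.1, -0.3, 41.6]
force: [0.2, 0.4, 0.8]
gripper_width: 91.2
```

```bash
python3 -c "
from h import *
plan(465,190,190,87)"
```

```text
pos [427.7 -43.9 206. ] rot [179.15  -0.32  41.58] F [0.2 0.4 0.8] w 91.2 t 23.82
shift [ 0.366  -0.3009  0.0295] turn -1.0094 | dist 237.3
```

Emit:
arm_command([
  [0,0.366,-0.3,0.03,-1],
  [0,0.366,-0.3,0.03,-1],
  [0,0.366,-0.3,0.03,-1],
  [0,0.366,-0.3,0.03,-1],
  [0,0.366,-0.3,0.03,-1],
  [0,0.366,-0.3,0.03,-1],
  [0,0.366,-0.3,0.03,-1],
  [0,0.366,-0.3,0.03,-1],
])

```text
time_s: 24.48
ee_pos: [464.3, 190.6, 186.9]
ee_rot: [179.5, 0.5, 86.8]
force: [0.3, -0.5, 1.1]
gripper_width: 91.3
```

```bash
python3 -c "
from h import *
im,c=snap('wrist','w18')
crop(im,140,0,420,250,2.4,'w18b')
plan(430,-50,200,41)"
```

```text
pos [464.3 189.5 187.3] rot [179.43   0.52  86.58] F [ 1.2 -0.3 -0.8] w 91.6 t 24.53
shift [-0.4825 -0.0397 -0.0213] turn 1.0129 | dist 242.3
```

View pics/w18b.png

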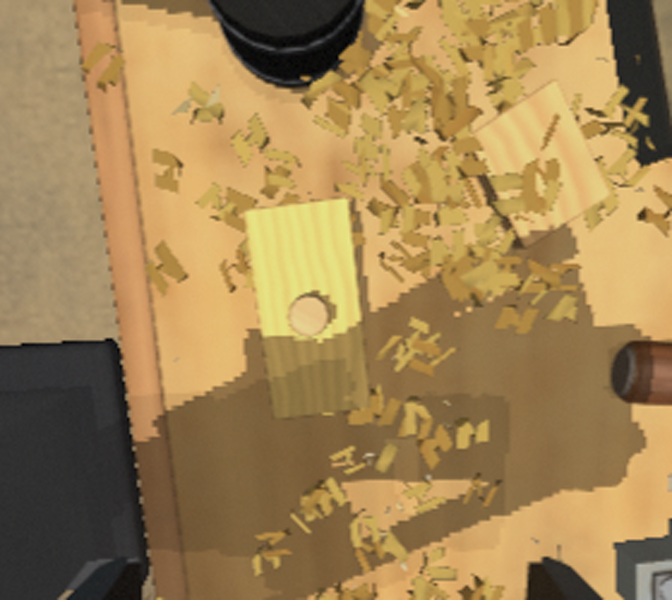

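```bash
python3 -c "
from h import *
im,c=load('w18')
D=lambda x,y:(140+x/2.4-.3,y/2.4-.3)
P=np.array([p2w(c,D(x,y),30)[:2] for x,y in((245,211),(349,198),(367,405),(274,418))]);print(P.round(1),'cen',P.mean(0).round(1))
print([np.linalg.norm(P[i]-P[(i+1)%4]).round(1) for i in range(4)])
for d in(P[0]-P[3],P[1]-P[2]): print(np.degrees(np.arctan2(d[1],d[0])).round(1))
pg=p2w(c,D(309,314),48);print(pg.round(1))
ce=(P.mean(0)+pg[:2])/2
plan(*ce,90,96)
"
```

```text
[[435.9 295.4]
 [477.1 297.9]
 [480.7 215.4]
 [440.7 212.1]] cen [458.6 255.2]
[np.float64(41.3), np.float64(82.6), np.float64(40.0), np.float64(83.5)]
93.3
92.5
[459.  255.7  48. ]
pos [464.3 189.5 187.3] rot [179.43   0.52  86.58] F [ 1.2 -0.3 -0.8] w 91.6 t 24.53
shift [ 0.1328 -0.0209  0.1933] turn -0.2093 | dist 117.7
```

Emit:
arm_command([
  [0,0.133,-0.021,0.1,-0.143],
  [0,0.133,-0.021,0.19,-0.143],
  [0,0.133,-0.021,0.19,-0.143],
  [0,0.133,-0.021,0.19,-0.143],
  [0,0.133,-0.021,0.19,-0.143],
  [0,0.133,-0.021,0.19,-0.143],
  [0,0.133,-0.021,0.19,-0.143],
])

```text
time_s: 25.12
ee_pos: [460.1, 254.9, 93.4]
ee_rot: [179.3, 0.5, 92.9]
force: [0.4, 0.9, 0.9]
gripper_width: 91.1
```

```bash
python3 -c "
from h import *
plan(458.8,255.4,5.5,93)"
```

```text
pos [460.1 254.9  93.4] rot [179.31   0.52  92.9 ] F [0.4 0.9 0.9] w 91.1 t 25.12
shift [ 0.0027 -0.0046  0.1758] turn -0.0023 | dist 87.9
```

Emit:
arm_command([
  [0,0.0027,-0.0046,0.08,0],
  [0,0.0027,-0.0046,0.15,0],
  [0,0.0027,-0.0046,0.176,0],
  [0,0.0027,-0.0046,0.176,0],
  [0.4,0.0027,-0.0046,0.176,0],
  [0.4,0.0027,-0.0046,0.176,0],
])

```text
time_s: 25.62
ee_pos: [460.7, 255.8, 7.5]
ee_rot: [179.1, 0.4, 92.8]
force: [-0.3, -0.8, -0.9]
gripper_width: 80.7
```

```bash
python3 -c "
from h import *
im,c=snap('wrist','w19')
plan(458.8,255.4,5.5,93)"
```

```text
pos [460.6 255.9   7.6] rot [179.07   0.41  92.86] F [ 0.6 -0.7  0.3] w 76.8 t 25.67
shift [-0.0008 -0.0038  0.0042] turn -0.0031 | dist 2.9
```

View pics/w19.png

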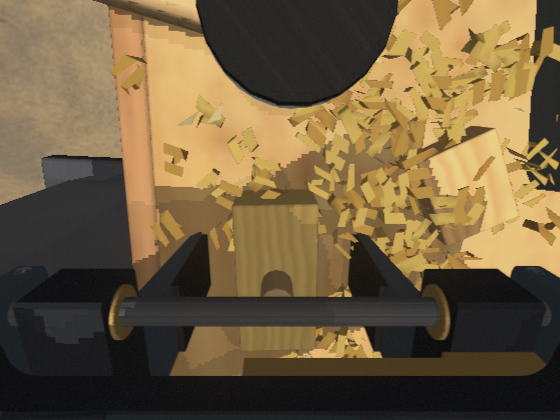

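Emit:
arm_command([
  [0.4,0,-0.003,0.004,0],
  [1,0,-0.003,0.004,0],
  [1,0,-0.003,0.004,0],
  [1,0,-0.003,0.004,0],
  [1,0,-0.003,0.004,0],
  [1,0,-0.003,0.004,0],
  [1,0,-0.003,0.004,0],
  [1,0,-0.003,0.004,0],
], squeeze=30)

```text
time_s: 26.33
ee_pos: [459.2, 255.9, 5.8]
ee_rot: [179.1, 0.4, 92.9]
force: [-1.0, -0.2, 3.9]
gripper_width: 41.9
```

Emit:
arm_command([
  [1,0,0,0,0],
  [1,0,0,0,0],
  [1,0,0,-0.02,0],
  [1,0,0,-0.08,0],
  [1,0,0,-0.16,0],
  [1,0,0,-0.26,0],
  [1,0,0,-0.26,0],
  [1,0,0,-0.26,0],
])

```text
time_s: 27.0
ee_pos: [458.9, 257.8, 139.4]
ee_rot: [178.7, 0.2, 92.9]
force: [0.7, -0.2, -1.6]
gripper_width: 42.1
```

```bash
python3 -c "
from h import *
plan(440,30,150,53)"
```

```text
pos [458.9 257.8 139.4] rot [178.65   0.2   92.86] F [ 0.7 -0.2 -1.6] w 42.1 t 27.0
shift [-0.4533 -0.0601 -0.021 ] turn 0.8859 | dist 228.9
```

Emit:
arm_command([
  [1,-0.453,-0.06,-0.021,0.886],
  [1,-0.453,-0.06,-0.021,0.886],
  [1,-0.453,-0.06,-0.021,0.886],
  [1,-0.453,-0.06,-0.021,0.886],
  [1,-0.453,-0.06,-0.021,0.886],
  [1,-0.453,-0.06,-0.021,0.886],
  [1,-0.453,-0.06,-0.021,0.886],
  [1,-0.453,-0.06,-0.021,0.886],
])

```text
time_s: 27.67
ee_pos: [438.7, 29.3, 148.5]
ee_rot: [179.0, -0.6, 52.9]
force: [0.1, 0.3, -1.4]
gripper_width: 42.3
```

```bash
python3 -c "
from h import *
plan(435,-190,140,12)"
```

```text
pos [438.7  29.3 148.5] rot [179.01  -0.6   52.89] F [ 0.1  0.3 -1.4] w 42.3 t 27.67
shift [-0.3545  0.2585  0.0177] turn 0.9087 | dist 219.5
```

Emit:
arm_command([
  [1,-0.354,0.258,0.01,0.909],
  [1,-0.354,0.258,0.01,0.909],
  [1,-0.354,0.258,0.01,0.909],
  [1,-0.354,0.258,0.01,0.909],
  [1,-0.354,0.258,0.01,0.909],
  [1,-0.354,0.258,0.01,0.909],
  [1,-0.354,0.258,0.01,0.909],
  [1,-0.354,0.258,0.01,0.909],
])

```text
time_s: 28.33
ee_pos: [434.7, -188.7, 142.6]
ee_rot: [179.8, -1.0, 12.1]
force: [0.2, 0.5, -1.2]
gripper_width: 42.1
```

```bash
python3 -c "
from h import *
n=np.array([np.cos(np.radians(-4)),np.sin(np.radians(-4))]);t=np.array([-n[1],n[0]])
p=464*n-215*t;print(p)
plan(*p,90,-3.5)"
```

```text
[ 447.87207747 -246.84327462]
pos [ 434.7 -188.7  142.6] rot [179.78  -1.    12.1 ] F [ 0.2  0.5 -1.2] w 42.1 t 28.33
shift [-0.0003  0.1188  0.1057] turn 0.3466 | dist 79.5
```

Emit:
arm_command([
  [1,0,0.119,0.05,0.35],
  [1,0,0.119,0.1,0.35],
  [1,0,0.119,0.1,0.35],
  [1,0,0.119,0.1,0.35],
  [1,0,0.119,0.1,0.35],
  [1,0,0.119,0.1,0.35],
  [1,0,0.119,0.1,0.35],
])

```text
time_s: 28.92
ee_pos: [448.7, -245.9, 94.1]
ee_rot: [-180.0, -1.1, -3.5]
force: [0.3, -0.8, -2.4]
gripper_width: 41.9
```

```bash
python3 -c "
from h import *
im,c=snap('wrist','w20')
plan(447.8,-246.8,34,-3.7)"
```

```text
pos [ 448.6 -246.1   94. ] rot [-179.99   -1.13   -3.52] F [-0.8  0.  -2.1] w 41.7 t 28.97
shift [-0.0039  0.0016  0.12  ] turn 0.0039 | dist 60.1
```

View pics/w20.png

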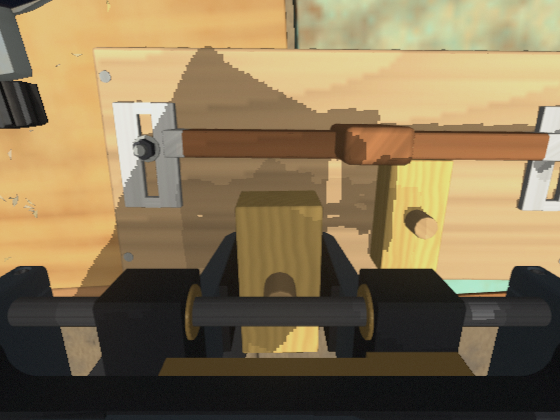

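Emit:
arm_command([
  [1,-0.004,0.0016,0.04,0.008],
  [1,-0.004,0.0016,0.08,0.008],
  [1,-0.004,0.0016,0.12,0.008],
  [1,-0.004,0.0016,0.12,0.008],
  [1,-0.004,0.0016,0.12,0.008],
  [1,-0.004,0.0016,0.12,0.008],
])

```text
time_s: 29.47
ee_pos: [448.7, -247.1, 35.3]
ee_rot: [180.0, -1.3, -3.9]
force: [0.3, -0.2, -1.4]
gripper_width: 42.1
```

```bash
python3 -c "
from h import *
im,c=snap('wrist','w21'); crop(im,180,60,400,230,3.6,'w21b')
plan(447.8,-246.8,25,-4)"
```

```text
pos [ 448.8 -247.3   35.5] rot [179.94  -1.29  -3.86] F [-0.6  0.3 -2.3] w 42.2 t 29.52
shift [-0.0026 -0.0008  0.021 ] turn 0.0031 | dist 10.6
```

View pics/w21b.png

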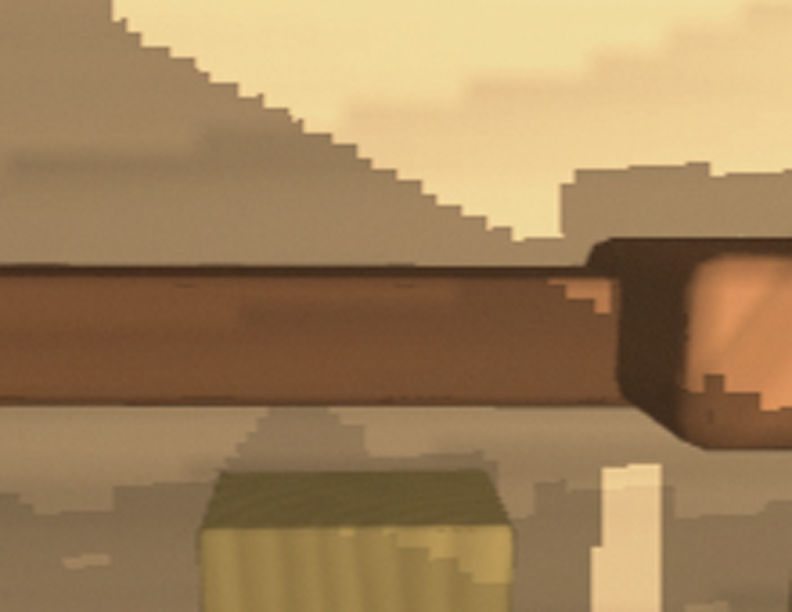

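```bash
python3 -c "
from h import *
im,c=load('w21')
n=np.array([np.cos(np.radians(-4)),np.sin(np.radians(-4)),0]);t=np.array([-n[1],n[0],0])
D=lambda x,y:(180+x/3.6-.5,60+y/3.6-.5)
for n_,uv,z in(('rail',D(50,403),48),('rail',D(550,405),48),('blkTop',D(202,528),59.5),('blkTop',D(512,526),59.5),('blkBot',D(220,474),29.5),('blkBot',D(487,472),29.5)):
  p=p2w(c,uv,z);print(n_,p.round(1),(n@p).round(1),(t@p).round(1))
"
```

```text
rail [ 504.6 -206.6   48. ] 517.8 -170.9
rail [ 499.8 -275.5   48. ] 517.8 -240.0
blkTop [ 488.5 -227.5   59.5] 503.2 -192.9
blkTop [ 486.  -268.4   59.5] 503.6 -233.8
blkBot [ 489.  -226.5   29.5] 503.6 -191.9
blkBot [ 486.5 -268.3   29.5] 504.1 -233.7
```

Emit:
arm_command([
  [1,0.009,-0.001,0.007,0.004],
  [1,0.017,-0.001,0.014,0.004],
  [1,0.0252,-0.001,0.021,0.004],
  [1,0.0252,-0.001,0.021,0.004],
  [1,0.0252,-0.001,0.021,0.004],
])

```text
time_s: 29.93
ee_pos: [461.6, -247.5, 25.1]
ee_rot: [180.0, -1.2, -4.0]
force: [-1.4, -0.3, -1.5]
gripper_width: 42.0
```

Emit:
arm_command([
  [1,0,0,0.004,0],
  [1,0,0,0.004,0],
  [1,0,0,0.004,0],
])

```text
time_s: 30.18
ee_pos: [462.2, -247.7, 23.6]
ee_rot: [179.9, -1.3, -4.0]
force: [-0.5, 0.0, 4.5]
gripper_width: 41.8
```

```bash
python3 -c "
from h import *
im,c=snap('wrist','w22'); crop(im,180,60,400,230,3.6,'w22b')
plan(447.8,-246.8,25,-4)"
```

```text
pos [ 462.3 -247.7   23.6] rot [179.94  -1.32  -4.03] F [-0.2  1.3  5.4] w 42.0 t 30.23
shift [-0.0289  0.0003 -0.0034] turn -0.0007 | dist 14.5
```

View pics/w22b.png

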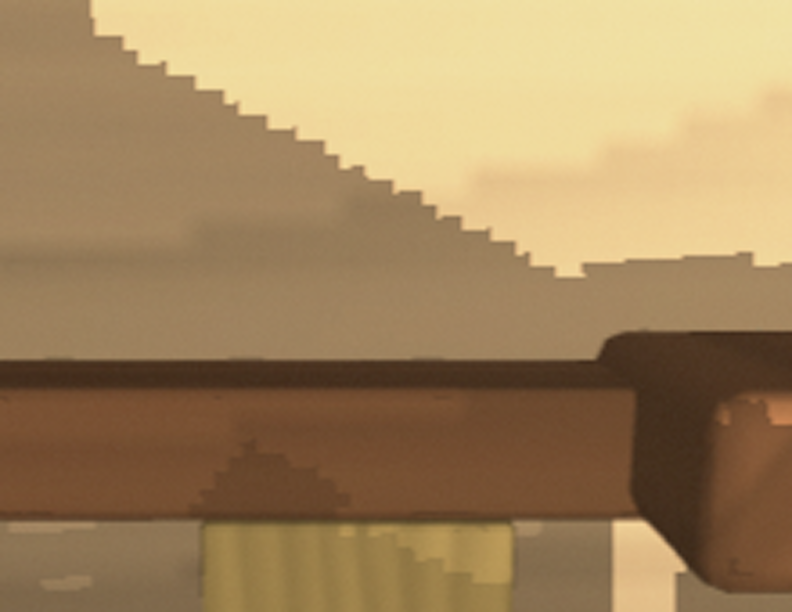

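Emit:
arm_command([
  [0.35,0,0,0,0],
  [0.35,0,0,0,0],
  [0.35,0,0,0,0],
  [0.35,0,0,0,0],
  [0.35,0,0,-0.02,0],
  [0.35,0,0,-0.1,0],
  [0.35,0,0,-0.18,0],
  [0.35,0,0,-0.24,0],
])

```text
time_s: 30.9
ee_pos: [460.1, -247.8, 146.9]
ee_rot: [179.9, -1.5, -4.0]
force: [0.6, -0.1, 0.1]
gripper_width: 59.3
```

```bash
python3 -c "
from h import *
plan(420,-270,260,-4)"
```

```text
pos [ 460.1 -247.8  146.9] rot [179.87  -1.48  -4.03] F [ 0.6 -0.1  0.1] w 59.3 t 30.9
shift [-0.0711  0.0505 -0.228 ] turn -0.0007 | dist 122.0
```

Emit:
arm_command([
  [0,-0.08,0.08,-0.228,0],
  [0,-0.08,0.08,-0.228,0],
  [0,-0.08,0.08,-0.228,0],
  [0,-0.08,0.08,-0.228,0],
  [0,-0.08,0.08,-0.228,0],
  [0,-0.08,0.08,-0.228,0],
  [0,-0.08,0.08,-0.228,0],
])

```text
time_s: 31.48
ee_pos: [414.0, -283.5, 258.4]
ee_rot: [180.0, -1.3, -4.0]
force: [-0.3, 0.4, -0.1]
gripper_width: 91.5
```

```bash
python3 -c "
from h import *
im,c=snap('wrist','w23'); crop(im,110,80,450,250,2.35,'w23b')
plan(440,-50,270,40)"
```

```text
pos [ 414.  -283.4  258.1] rot [180.   -1.3  -4. ] F [-0.   0.2 -0.4] w 91.2 t 31.53
shift [ 0.0198 -0.4693 -0.0234] turn -0.9778 | dist 235.1
```

View pics/w23b.png

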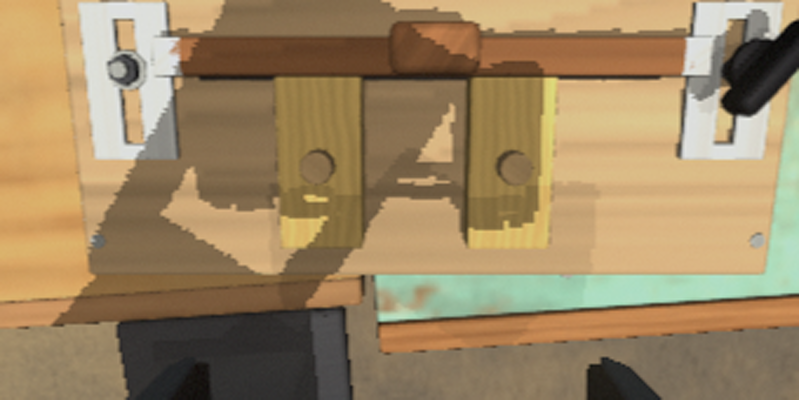

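```bash
python3 -c "
from h import *
im,c=load('w23')
n=np.array([np.cos(np.radians(-4)),np.sin(np.radians(-4)),0]);t=np.array([-n[1],n[0],0])
D=lambda x,y:(110+x/2.35-.3,80+y/2.35-.3)
for n_,uv,z in(('pegL',D(317,166),66),('pegR',D(514,167),66),('L fl',D(276,78),48),('L fr',D(360,78),48),('L bl',D(282,247),48),('L br',D(363,246),48),('R fl',D(469,77),48),('R fr',D(556,76),48),('R bl',D(467,248),48),('R br',D(549,247),48),('lineL',D(200,77),18),('lineR',D(660,77),18)):
  p=p2w(c,uv,z);print(n_,p.round(1),(n@p).round(1),(t@p).round(1))
crop(im,170,95,420,150,3.2,'w23c')
im,c=load('scene0'); crop(im,30,20,310,220,2.8,'s0z')
"
```

```text
pegL [ 459.9 -246.8   66. ] 476.0 -214.1
pegR [ 452.9 -340.1   66. ] 475.5 -307.7
L fl [ 501.5 -229.2   48. ] 516.2 -193.6
L fr [ 498.7 -269.7   48. ] 516.3 -234.2
L bl [ 418.6 -222.8   48. ] 433.1 -193.1
L br [ 416.2 -264.3   48. ] 433.6 -234.7
R fl [ 495.5 -322.2   48. ] 516.7 -286.9
R fr [ 493.  -364.2   48. ] 517.2 -328.9
R bl [ 411.4 -317.5   48. ] 432.6 -288.0
R br [ 409.  -359.5   48. ] 433.1 -330.1
lineL [ 505.4 -185.2   18. ] 517.1 -149.5
lineR [ 488.7 -424.3   18. ] 517.1 -389.1
```

View pics/w23c.png

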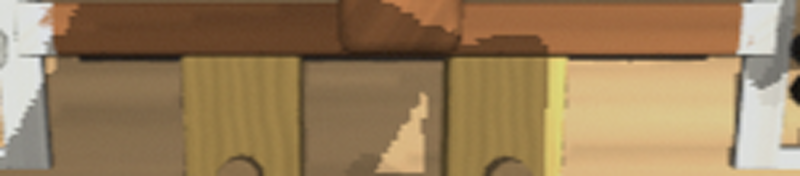

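View pics/s0z.png

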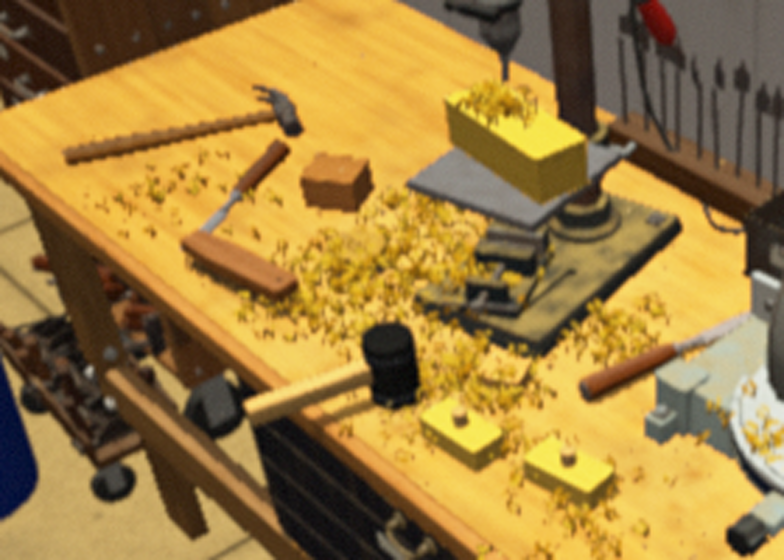

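```bash
python3 -c "
from h import *
im,c=load('top0')
D=lambda x,y:(80+x/4.7-.4,170+y/4.7-.4)
a=p2w(c,D(168,189),80);b=p2w(c,D(212,190),0);h1=p2w(c,D(168,242),56);h2=p2w(c,D(119,462),56)
print(a,b,h1,h2,np.degrees(np.arctan2(*(h2-h1)[1::-1])),np.linalg.norm(h2-a))
im,c=load('w1')
for uv,z in(((367/1.42,35/1.42),80),((165/1.42,9/1.42),56),((325/1.42,35/1.42),50)): print(p2w(c,uv,z))
plan(430,-60,270,41)
"
```

```text
[460.6093174  366.07056979  80.        ] [461.66942603 372.85130821   0.        ] [431.67594703 374.94960951  56.        ] [310.12511133 398.42382328  56.        ] 169.06945397912486 155.7826347484464
[459.04733293 365.46955882  80.        ]
[311.393093  396.9537092  56.       ]
[426.03259762 374.10099633  50.        ]
pos [ 414.  -283.4  258.1] rot [180.   -1.3  -4. ] F [-0.   0.2 -0.4] w 91.2 t 31.53
shift [ 0.0012 -0.448  -0.0238] turn -1.0 | dist 224.3
```

Emit:
arm_command([
  [0,0.001,-0.448,-0.024,-1],
  [0,0.001,-0.448,-0.024,-1],
  [0,0.001,-0.448,-0.024,-1],
  [0,0.001,-0.448,-0.024,-1],
  [0,0.001,-0.448,-0.024,-1],
  [0,0.001,-0.448,-0.024,-1],
  [0,0.001,-0.448,-0.024,-1],
  [0,0.001,-0.448,-0.024,-1],
])

```text
time_s: 32.2
ee_pos: [429.4, -58.2, 268.7]
ee_rot: [179.2, -0.8, 41.3]
force: [0.1, -0.2, 0.7]
gripper_width: 90.9
```

```bash
python3 -c "
from h import *
plan(440,150,270,86)"
```

```text
pos [429.4 -58.2 268.7] rot [179.22  -0.8   41.25] F [ 0.1 -0.2  0.7] w 90.9 t 32.2
shift [ 0.2904 -0.2991 -0.0026] turn -0.9944 | dist 208.4
```

Emit:
arm_command([
  [0,0.29,-0.3,0,-1],
  [0,0.29,-0.3,0,-1],
  [0,0.29,-0.3,0,-1],
  [0,0.29,-0.3,0,-1],
  [0,0.29,-0.3,0,-1],
  [0,0.29,-0.3,0,-1],
  [0,0.29,-0.3,0,-1],
  [0,0.29,-0.3,0,-1],
])

```text
time_s: 32.87
ee_pos: [439.3, 150.8, 267.3]
ee_rot: [179.0, 0.1, 86.3]
force: [0.3, -0.7, -0.5]
gripper_width: 91.1
```

```bash
python3 -c "
from h import *
plan(450,320,240,131)"
```

```text
pos [439.3 150.8 267.3] rot [1.7903e+02 6.0000e-02 8.6300e+01] F [ 0.3 -0.7 -0.5] w 91.1 t 32.87
shift [ 0.3392 -0.0013  0.0542] turn -0.9932 | dist 171.8
```

Emit:
arm_command([
  [0,0.34,0,0.054,-1],
  [0,0.34,0,0.054,-1],
  [0,0.34,0,0.054,-1],
  [0,0.34,0,0.054,-1],
  [0,0.34,0,0.054,-1],
  [0,0.34,0,0.054,-1],
  [0,0.34,0,0.054,-1],
  [0,0.34,0,0.054,-1],
])

```text
time_s: 33.53
ee_pos: [450.8, 319.8, 238.9]
ee_rot: [179.5, 0.7, 131.2]
force: [0.0, -0.2, -0.1]
gripper_width: 91.1
```

```bash
python3 -c "
from h import *
plan(490,360,220,169)"
```

```text
pos [450.8 319.8 238.9] rot [179.49   0.71 131.17] F [ 0.  -0.2 -0.1] w 91.1 t 33.53
shift [0.0093 0.1115 0.0387] turn -0.8407 | dist 59.2
```

Emit:
arm_command([
  [0,0.009,0.111,0.03,-0.84],
  [0,0.009,0.111,0.03,-0.84],
  [0,0.009,0.111,0.03,-0.84],
  [0,0.009,0.111,0.03,-0.84],
  [0,0.009,0.111,0.03,-0.84],
  [0,0.009,0.111,0.03,-0.84],
  [0,0.009,0.111,0.03,-0.84],
  [0,0.009,0.111,0.03,-0.84],
])

```text
time_s: 34.2
ee_pos: [490.1, 359.0, 224.0]
ee_rot: [-179.9, 0.8, 168.7]
force: [-0.3, 0.6, -0.1]
gripper_width: 91.0
```

```bash
python3 -c "
from h import *
im,c=snap('wrist','w24'); crop(im,140,0,420,280,2.1,'w24b')
plan(490,360,220,169)"
```

```text
pos [490.1 359.1 224.1] rot [-179.95    0.86  168.78] F [-0.2  0.5 -0. ] w 91.3 t 34.25
shift [0.0006 0.0018 0.0082] turn -0.0049 | dist 4.2
```

View pics/w24b.png

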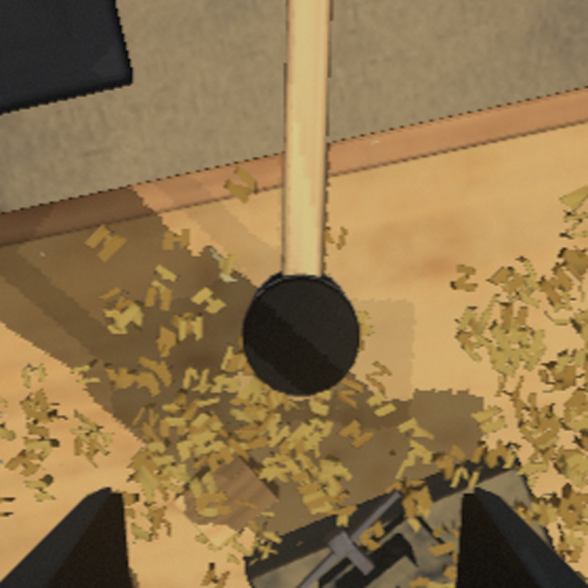

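```bash
python3 -c "
from h import *
im,c=load('w24')
D=lambda x,y:(140+x/2.1-.3,y/2.1-.3)
a=p2w(c,D(301,336),80);r=p2w(c,D(359,336),80);h1=p2w(c,D(303,258),56);h2=p2w(c,D(308,40),56)
print(a,np.linalg.norm(r-a),h1,h2,np.degrees(np.arctan2(*(h2-h1)[1::-1])),np.degrees(np.arctan2(*(h2-a)[1::-1])))
"
```

```text
[456.66688785 371.06528014  80.        ] 26.82930176684904 [423.91542697 378.67656368  56.        ] [333.44043011 398.41794688  56.        ] 167.69114762489102 167.4849243869596
```

```bash
python3 -c "
from h import *
plan(410.8,381.1,110,167.6)
"
```

```text
pos [490.1 359.1 224.1] rot [-179.95    0.86  168.78] F [-0.2  0.5 -0. ] w 91.3 t 34.25
shift [0.1675 0.0125 0.2257] turn 0.0262 | dist 140.7
```

Emit:
arm_command([
  [0,0.1675,0.0125,0.1,0.026],
  [0,0.1675,0.0125,0.2,0.026],
  [0,0.1675,0.0125,0.225,0.026],
  [0,0.1675,0.0125,0.225,0.026],
  [0,0.1675,0.0125,0.225,0.026],
  [0,0.1675,0.0125,0.225,0.026],
  [0,0.1675,0.0125,0.225,0.026],
])

```text
time_s: 34.83
ee_pos: [412.6, 382.0, 112.1]
ee_rot: [179.9, 1.0, 167.5]
force: [0.6, 0.5, 0.3]
gripper_width: 91.3
```

```bash
python3 -c "
from h import *
plan(410.8,381.1,26,167.6)
im,c=snap('wrist','w25')
"
```

```text
pos [412.6 382.  112.1] rot [179.86   1.   167.54] F [0.6 0.5 0.3] w 91.3 t 34.83
shift [ 0.0061 -0.0029  0.172 ] turn -0.0012 | dist 86.1
```

View pics/w25.png

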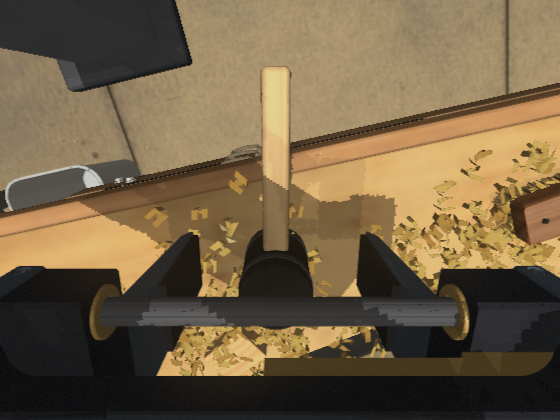

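```bash
python3 -c "
from h import *
im,c=load('w25')
a=p2w(c,(276,67),56);d=np.array([np.cos(np.radians(167.6)),np.sin(np.radians(167.6)),0])
print(a, 'grip est', a-d*(158-47), 'axis', a-d*158)
crop(im,220,50,340,320,2.2,'w25b')
b=p2w(c,(276,251),56); print('handle meets head',b, np.linalg.norm((a-b)[:2]))
"
```

```text
[305.76540879 405.24962149  56.        ] grip est [414.17603169 381.41400018  56.        ] axis [460.07962877 371.3214398   56.        ]
handle meets head [432.41301121 376.99014518  56.        ] 129.76214086052303
```

View pics/w25b.png

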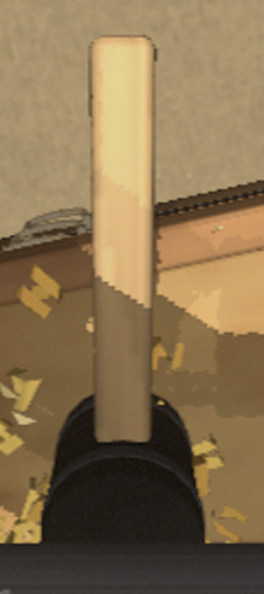

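Emit:
arm_command([
  [0,0.0055,-0.0022,0.06,0],
  [0,0.0055,-0.0022,0.12,0],
  [0,0.0055,-0.0022,0.173,0],
  [0,0.0055,-0.0022,0.173,0],
  [0,0.0055,-0.0022,0.173,0],
  [0,0.0055,-0.0022,0.173,0],
])

```text
time_s: 35.38
ee_pos: [413.3, 382.6, 28.0]
ee_rot: [179.6, 1.2, 167.5]
force: [-0.3, 0.4, 0.9]
gripper_width: 90.9
```

```bash
python3 -c "
from h import *
plan(411,381.6,25,167.6)
"
```

```text
pos [413.3 382.6  28. ] rot [179.63   1.16 167.49] F [-0.3  0.4  0.9] w 90.9 t 35.38
shift [ 0.0041 -0.003   0.0058] turn -0.0025 | dist 3.9
```

Emit:
arm_command([
  [0,0.004,-0.003,0.005,0],
  [1,0.004,-0.003,0.005,0],
  [1,0.004,-0.003,0.005,0],
  [1,0.004,-0.003,0.005,0],
  [1,0.004,-0.003,0.005,0],
  [1,0.004,-0.003,0.005,0],
  [1,0.004,-0.003,0.005,0],
  [1,0.004,-0.003,0.005,0],
], squeeze=55)

```text
time_s: 36.05
ee_pos: [411.0, 381.6, 25.4]
ee_rot: [179.6, 1.2, 167.5]
force: [-0.1, -0.0, -0.3]
gripper_width: 47.2
```

Emit:
arm_command([
  [1,0,0,0,0],
  [1,0,0,0,0],
  [1,0,0,0,0],
  [1,0,0,0,0],
  [1,0,0,0,0],
  [1,0,0,0,0],
])

```text
time_s: 36.55
ee_pos: [410.8, 381.3, 25.3]
ee_rot: [179.7, 1.1, 167.5]
force: [0.5, -1.0, 1.0]
gripper_width: 19.6
```

```bash
python3 -c "
from h import *
plan(411,381.6,25,167.6)
"
```

```text
pos [410.8 381.3  25.3] rot [179.68   1.14 167.49] F [ 0.5 -1.   1. ] w 19.6 t 36.55
shift [-0.0003  0.0007  0.0007] turn -0.0025 | dist 0.5
```

Emit:
arm_command([
  [1,0,0,-0.02,0],
  [1,0,0,-0.06,0],
  [1,0,0,-0.12,0],
  [1,0,0,-0.2,0],
  [1,0,0,-0.28,0],
  [1,0,0,-0.3,0],
  [1,0,0,-0.3,0],
  [1,0,0,-0.3,0],
])

```text
time_s: 37.22
ee_pos: [407.0, 380.6, 174.6]
ee_rot: [179.7, 1.1, 167.5]
force: [0.3, -0.2, -4.2]
gripper_width: 19.7
```

```bash
python3 -c "
from h import *
im,c=snap('wrist','w26'); im,c=snap('scene','s26'); crop(im,100,60,300,220,4,'s26b')
plan(380,100,190,167.6)
"
```

```text
pos [406.3 379.9 172.6] rot [179.94   0.95 167.49] F [-1.2 -1.3 -3.9] w 19.7 t 37.32
shift [-0.0705 -0.5578 -0.0342] turn -0.0024 | dist 281.6
```

View pics/w26.png

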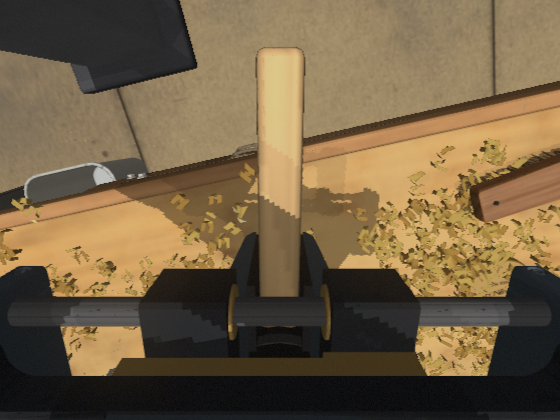

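View pics/s26b.png

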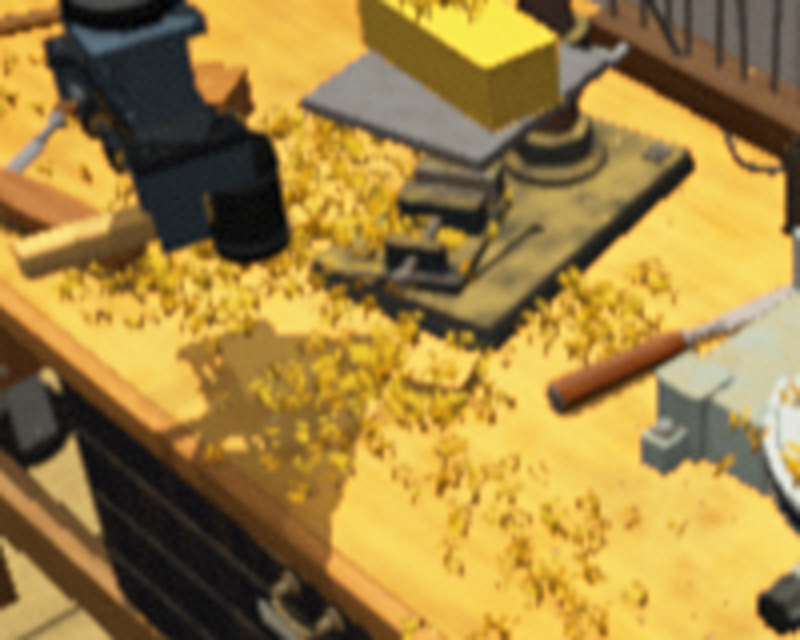

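```bash
cat >> h.py <<'E'
def tl(uv,z):
  p=env.camera_params('wrist');K=np.array(p['camera_matrix']);H=np.array(p['hand_eye'])
  d=H[:3,:3]@np.linalg.inv(K)@np.array([uv[0],uv[1],1.]);o=H[:3,3]
  return (o+d*(z-o[2])/d[2]).round(1)
E
python3 -c "
from h import *
for z in(-28,-31,-34): print(z,tl((281,48),z),tl((257,60),z),tl((305,60),z),'| near', tl((260,270),z),tl((299,270),z))
plan(370,60,190,167.6)
"
```

```text
-28 [108.    2.3 -28. ] [103.6  -7.4 -28. ] [103.6  12.  -28. ] | near [  9.1  -7.7 -28. ] [  9.2  11.4 -28. ]
-31 [107.5   2.3 -31. ] [103.2  -7.2 -31. ] [103.2  11.8 -31. ] | near [ 10.7  -7.6 -31. ] [ 10.7  11.2 -31. ]
-34 [107.    2.3 -34. ] [102.8  -7.  -34. ] [102.8  11.6 -34. ] | near [ 12.3  -7.4 -34. ] [ 12.3  11.  -34. ]
pos [406.3 379.9 172.6] rot [179.94   0.95 167.49] F [-1.2 -1.3 -3.9] w 19.7 t 37.32
shift [-0.0683 -0.6402 -0.0343] turn -0.0024 | dist 322.4
```

Emit:
arm_command([
  [1,-0.05,-0.63,-0.03,0],
  [1,-0.05,-0.63,-0.03,0],
  [1,-0.05,-0.63,-0.03,0],
  [1,-0.05,-0.63,-0.03,0],
  [1,-0.05,-0.63,-0.03,0],
  [1,-0.05,-0.63,-0.03,0],
  [1,-0.05,-0.63,-0.03,0],
  [1,-0.05,-0.63,-0.03,0],
])

```text
time_s: 37.98
ee_pos: [359.1, 63.8, 185.6]
ee_rot: [-179.9, 0.6, 167.4]
force: [0.8, 0.4, -3.2]
gripper_width: 19.9
```

```bash
python3 -c "
from h import *
plan(411.5,-236.2,170,167.6)
"
```

```text
pos [359.1  63.8 185.6] rot [-179.86    0.65  167.44] F [ 0.8  0.4 -3.2] w 19.9 t 37.98
shift [-0.2323 -0.5628  0.0353] turn -0.0035 | dist 304.9
```

Emit:
arm_command([
  [1,-0.232,-0.563,0.01,0],
  [1,-0.232,-0.563,0.01,0],
  [1,-0.232,-0.563,0.01,0],
  [1,-0.232,-0.563,0.01,0],
  [1,-0.232,-0.563,0.01,0],
  [1,-0.232,-0.563,0.01,0],
  [1,-0.232,-0.563,0.01,0],
  [1,-0.232,-0.563,0.01,0],
])

```text
time_s: 38.65
ee_pos: [410.9, -241.0, 180.3]
ee_rot: [-179.8, 0.5, 167.3]
force: [0.9, -0.1, -3.6]
gripper_width: 19.9
```

Emit:
arm_command([
  [1,0,0,0,0],
  [1,0,0,0,0],
  [1,0,0,0,0],
])

```text
time_s: 38.9
ee_pos: [409.6, -239.6, 178.5]
ee_rot: [-179.9, 0.2, 167.3]
force: [-0.2, 0.0, -3.6]
gripper_width: 19.5
```

```bash
python3 -c "
from h import *
im,c=snap('scene','s27'); crop(im,240,150,440,310,4,'s27b')
im,c=snap('wrist','w27')
plan(411.5,-236.2,100,167.6)
"
```

```text
pos [ 410.2 -239.3  179.5] rot [-179.83    0.38  167.34] F [ 0.8  0.7 -3.2] w 19.9 t 39.0
shift [-1.00e-04  7.10e-03  1.59e-01] turn -0.0058 | dist 79.6
```

View pics/s27b.png

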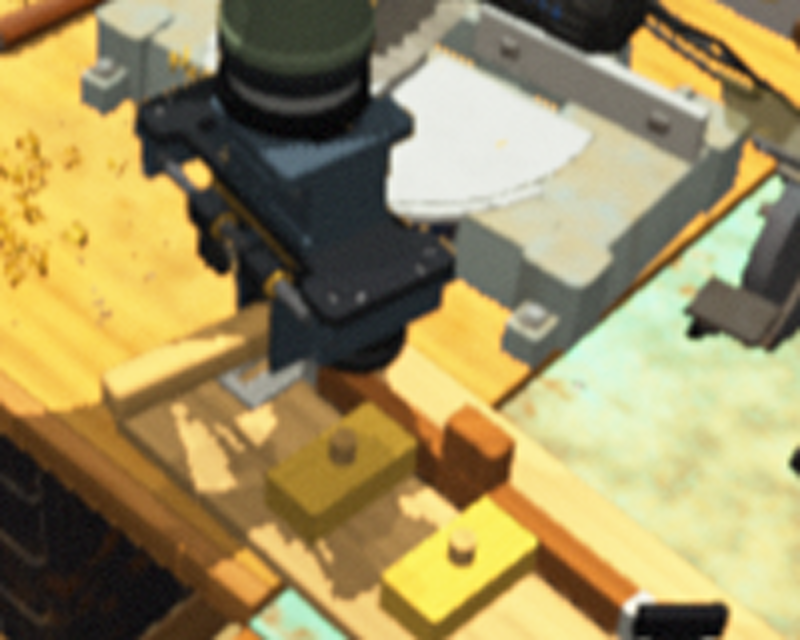

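View pics/w27.png

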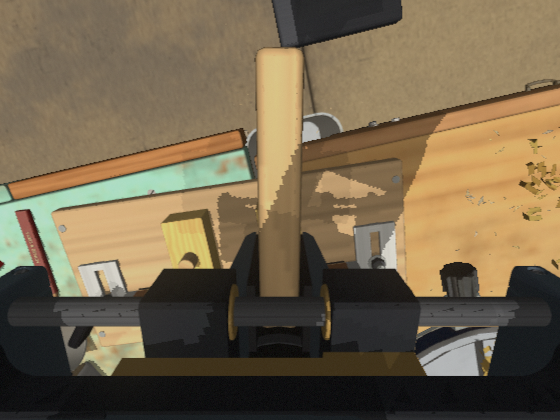

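Emit:
arm_command([
  [1,0,0.007,0.05,0],
  [1,0,0.007,0.1,0],
  [1,0,0.007,0.15,0],
  [1,0,0.007,0.158,0],
  [1,0,0.007,0.158,0],
  [1,0,0.007,0.158,0],
  [1,0,0.007,0.158,0],
])

```text
time_s: 39.58
ee_pos: [412.7, -236.6, 102.1]
ee_rot: [-179.8, 0.6, 167.4]
force: [0.6, -0.2, -2.5]
gripper_width: 19.6
```

```bash
python3 -c "
from h import *
im,c=snap('scene','s28'); crop(im,270,190,410,300,5.6,'s28b')
plan(411.5,-236.2,91,167.6)
print(w2p(c,(459.9,-246.8,66)))
"
```

```text
pos [ 412.6 -236.7  102.2] rot [-179.77    0.57  167.37] F [ 0.  -0.1 -3.9] w 19.8 t 39.63
shift [0.0026 0.0006 0.0223] turn -0.0051 | dist 11.2
[325.9298546 258.446805 ]
```

View pics/s28b.png

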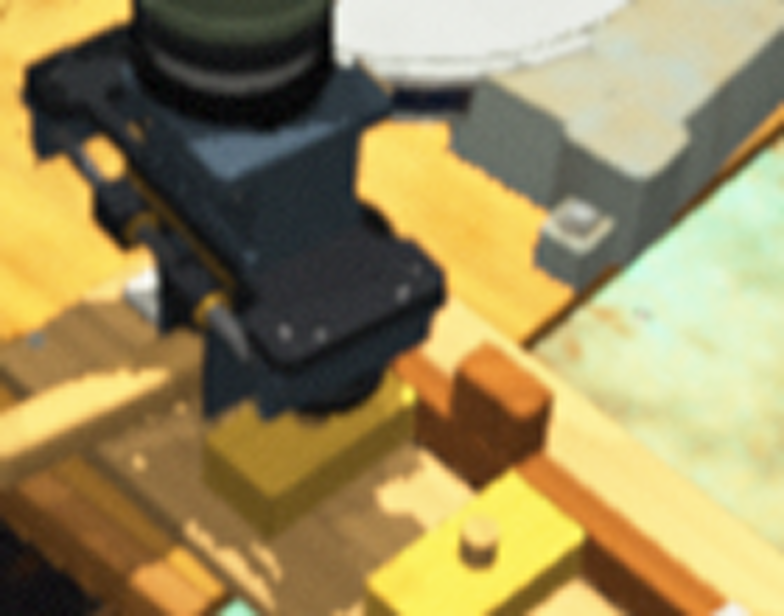

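Emit:
arm_command([
  [1,0.0015,0.0006,0.012,0],
  [1,0.002,0.0006,0.02,0],
  [1,0.002,0.0006,0.028,0],
  [1,0.002,0.0006,0.036,0],
  [1,0.002,0.0006,0.036,0],
  [1,0.002,0.0006,0.036,0],
], squeeze=60)

```text
time_s: 40.13
ee_pos: [412.2, -236.5, 84.0]
ee_rot: [-179.8, 0.6, 167.4]
force: [0.9, -0.9, -2.0]
gripper_width: 19.7
```

```bash
python3 -c "
from h import *
im,c=snap('scene','s29'); crop(im,270,190,410,300,5.6,'s29b')
plan(411.5,-236.2,73,167.6);print(env.state()['torque'])
"
```

```text
pos [ 412.2 -236.5   84.1] rot [-179.76    0.61  167.36] F [ 0.7 -0.3 -2.4] w 19.7 t 40.18
shift [0.0018 0.0003 0.0221] turn -0.0054 | dist 11.1
[-0.03489644 -0.05758789  0.00195453]
```

View pics/s29b.png

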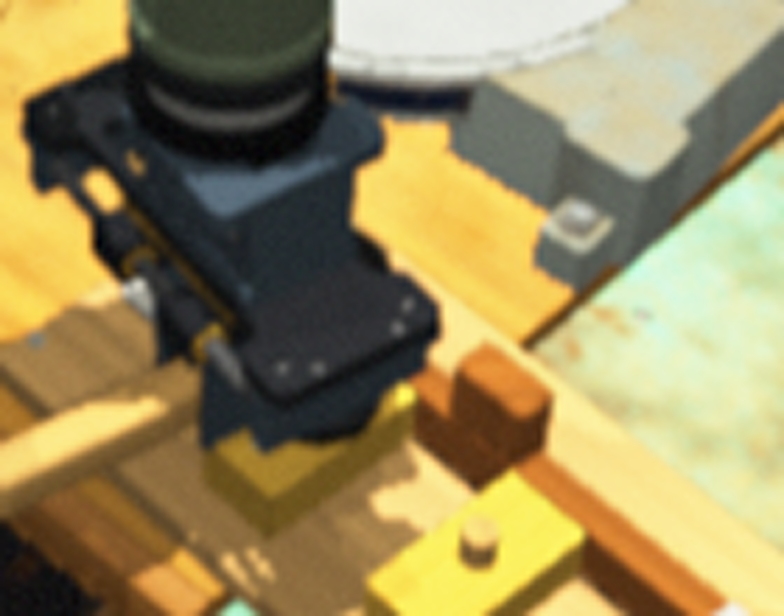

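Emit:
arm_command([
  [1,0.002,0,0.008,0],
  [1,0.002,0,0.016,0],
  [1,0.002,0,0.024,0],
  [1,0.002,0,0.026,0],
  [1,0.002,0,0.026,0],
  [1,0.002,0,0.026,0],
])

```text
time_s: 40.68
ee_pos: [411.6, -236.6, 72.7]
ee_rot: [-179.7, 0.7, 167.4]
force: [-3.9, 2.0, 16.4]
gripper_width: 19.4
```

```bash
python3 -c "
from h import *
im,c=snap('scene','s30'); crop(im,270,190,410,300,5.6,'s30b')
plan(411.5,-236.2,73,167.6);print(env.state()['torque'])
"
```

```text
pos [ 411.6 -236.6   72.7] rot [-179.73    0.69  167.35] F [-3.8  2.1 18. ] w 19.5 t 40.73
shift [ 0.0004  0.0007 -0.0006] turn -0.0054 | dist 0.5
[0.51348728 0.35667037 0.02237998]
```

View pics/s30b.png

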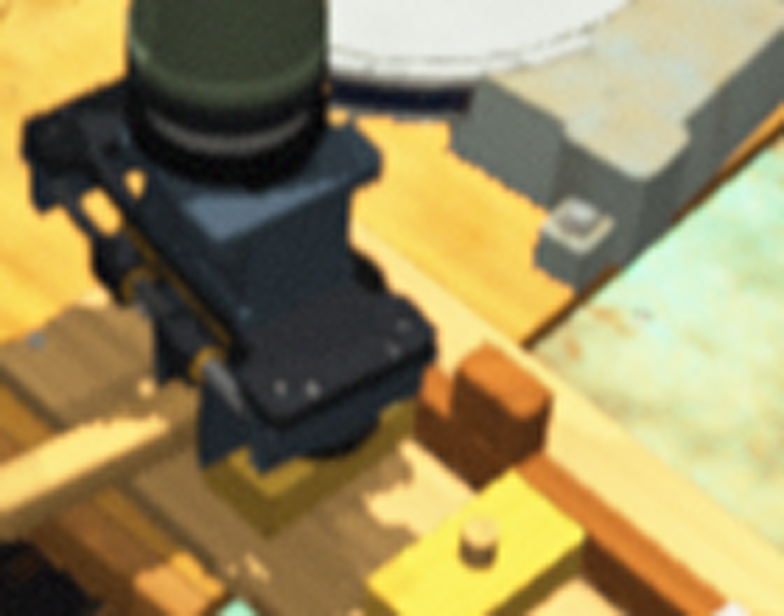

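Emit:
arm_command([
  [1,0,0,-0.02,0],
  [1,0,0,-0.05,0],
  [1,0,0,-0.1,0],
  [1,0,0,-0.1,0],
  [1,0,0,-0.1,0],
  [1,0,0,-0.1,0],
])

```text
time_s: 41.23
ee_pos: [409.9, -235.6, 121.1]
ee_rot: [-179.8, 0.5, 167.4]
force: [-0.4, -0.2, -3.6]
gripper_width: 19.2
```

```bash
python3 -c "
from h import *
im,c=snap('scene','s31'); crop(im,270,190,410,300,5.6,'s31b')
plan(452.9-48.35,-340.1+10.6,118,167.6)
"
```

```text
pos [ 409.8 -235.5  120.9] rot [-179.79    0.47  167.35] F [-0.3 -0.1 -4.1] w 19.4 t 41.28
shift [-0.0309 -0.1857  0.0067] turn -0.0055 | dist 94.2
```

View pics/s31b.png

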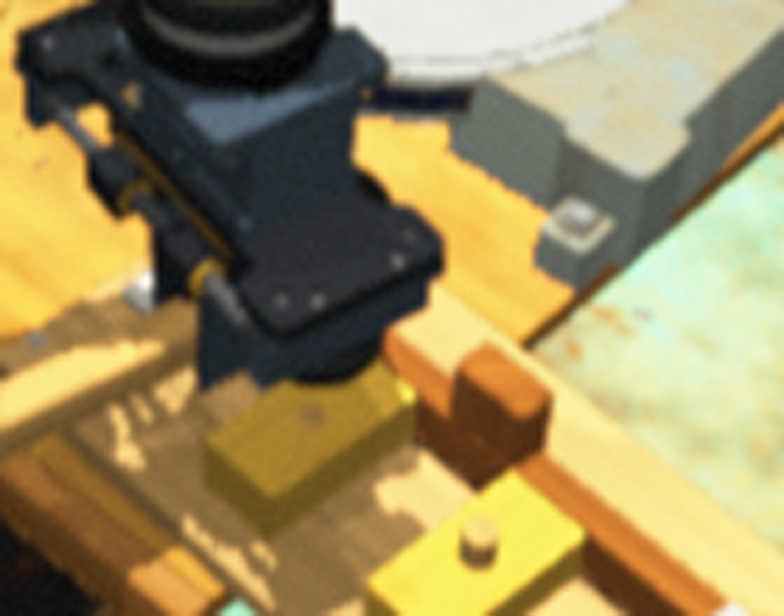

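Emit:
arm_command([
  [1,-0.031,-0.186,-0.005,-0.005],
  [1,-0.031,-0.186,-0.005,-0.005],
  [1,-0.031,-0.186,-0.005,-0.005],
  [1,-0.031,-0.186,0,-0.005],
  [1,-0.031,-0.186,0,-0.005],
  [1,-0.031,-0.186,0,-0.005],
  [1,-0.031,-0.186,0,-0.005],
])

```text
time_s: 41.87
ee_pos: [404.1, -328.2, 120.5]
ee_rot: [-179.9, 0.4, 167.6]
force: [0.4, -0.4, -4.0]
gripper_width: 19.7
```

```bash
python3 -c "
from h import *
im,c=snap('scene','s32'); crop(im,270,190,440,320,4.6,'s32b')
plan(452.9-48.35,-340.1+10.6,100,167.6)
"
```

```text
pos [ 404.3 -328.3  120.9] rot [-179.84    0.4   167.65] F [ 0.1  0.4 -3.8] w 20.0 t 41.92
shift [-0.0006 -0.002   0.0419] turn 0.0011 | dist 21.0
```

View pics/s32b.png

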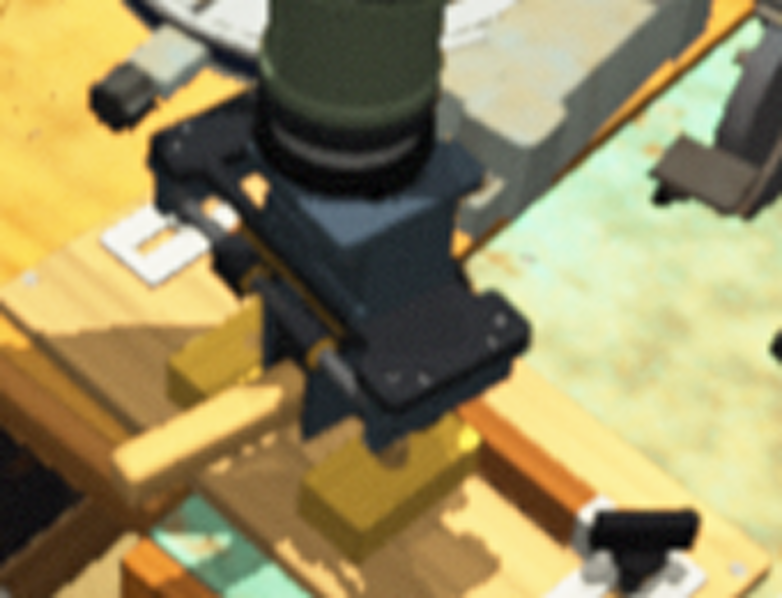

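Emit:
arm_command([
  [1,0,-0.002,0.02,0],
  [1,0,-0.002,0.04,0],
  [1,0,-0.002,0.05,0],
  [1,0,-0.002,0.06,0],
  [1,0,-0.002,0.07,0],
  [1,0,-0.002,0.074,0],
  [1,0,-0.002,0.074,0],
])

```text
time_s: 42.5
ee_pos: [404.3, -329.4, 83.6]
ee_rot: [-179.8, 0.4, 167.6]
force: [0.3, -0.2, -3.8]
gripper_width: 19.5
```

```bash
python3 -c "
from h import *
plan(452.9-48.35,-340.1+10.6,73,167.6)
"
```

```text
pos [ 404.3 -329.4   83.6] rot [-179.84    0.4   167.65] F [ 0.3 -0.2 -3.8] w 19.5 t 42.5
shift [-0.0004 -0.0001  0.0211] turn 0.001 | dist 10.6
```

Emit:
arm_command([
  [1,0,0,0.008,0],
  [1,0,0,0.016,0],
  [1,0,0,0.022,0],
  [1,0,0,0.025,0],
  [1,0,0,0.025,0],
  [1,0,0,0.025,0],
])

```text
time_s: 43.0
ee_pos: [404.8, -330.0, 72.8]
ee_rot: [-179.8, 0.5, 167.6]
force: [-4.6, 2.9, 13.5]
gripper_width: 19.7
```

```bash
python3 -c "
from h import *
plan(452.9-48.35,-340.1+10.6,73,167.6)
"
```

```text
pos [ 404.8 -330.    72.8] rot [-179.78    0.51  167.64] F [-4.6  2.9 13.5] w 19.7 t 43.0
shift [ 0.0008  0.0008 -0.0004] turn 0.0009 | dist 0.6
```

Emit:
arm_command([
  [1,0,0,-0.02,0],
  [1,0,0,-0.06,0],
  [1,0,0,-0.12,0],
  [1,0,0,-0.2,0],
  [1,0,0,-0.21,0],
  [1,0,0,-0.21,0],
  [1,0,0,-0.21,0],
])

```text
time_s: 43.58
ee_pos: [403.5, -329.0, 176.5]
ee_rot: [-179.8, 0.4, 167.6]
force: [-0.2, 0.1, -3.4]
gripper_width: 19.9
```

```bash
python3 -c "
from h import *
im,c=snap('scene','s33'); crop(im,250,190,450,330,4,'s33b')
im,c=snap('wrist','w33')
plan(360,0,180,167.6)
"
```

```text
pos [ 402.8 -328.4  175.4] rot [-179.91    0.27  167.63] F [-1.3 -0.  -3.9] w 19.6 t 43.68
shift [ 0.2243  0.6232 -0.0113] turn 0.0008 | dist 331.2
```

View pics/s33b.png

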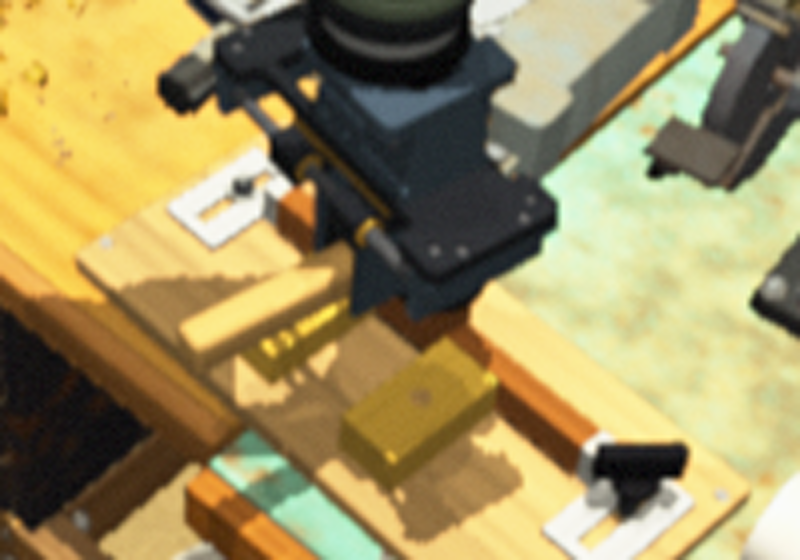

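Emit:
arm_command([
  [1,0.2,0.62,-0.01,0],
  [1,0.2,0.62,-0.01,0],
  [1,0.2,0.62,-0.01,0],
  [1,0.2,0.62,-0.01,0],
  [1,0.2,0.62,-0.01,0],
  [1,0.2,0.62,-0.01,0],
  [1,0.2,0.62,-0.01,0],
  [1,0.2,0.62,-0.01,0],
])

```text
time_s: 44.35
ee_pos: [369.4, -1.9, 177.7]
ee_rot: [-179.9, 0.1, 167.6]
force: [1.0, 0.3, -4.1]
gripper_width: 19.8
```

```bash
python3 -c "
from h import *
plan(411,381,170,167.5)
"
```

```text
pos [369.4  -1.9 177.7] rot [-1.7991e+02  6.0000e-02  1.6763e+02] F [ 1.   0.3 -4.1] w 19.8 t 44.35
shift [0.0828 0.7658 0.0142] turn 0.003 | dist 385.2
```

Emit:
arm_command([
  [1,0.083,0.766,0.01,0],
  [1,0.083,0.766,0.01,0],
  [1,0.083,0.766,0.01,0],
  [1,0.083,0.766,0.01,0],
  [1,0.083,0.766,0.01,0],
  [1,0.083,0.766,0.01,0],
  [1,0.083,0.766,0.01,0],
  [1,0.083,0.766,0.01,0],
])

```text
time_s: 45.02
ee_pos: [404.2, 329.0, 170.9]
ee_rot: [-179.7, -0.1, 167.7]
force: [1.0, -0.5, -3.2]
gripper_width: 19.7
```

```bash
python3 -c "
from h import *
plan(411,381,60,167.5)
"
```

```text
pos [404.2 329.  170.9] rot [-1.7975e+02 -9.0000e-02  1.6767e+02] F [ 1.  -0.5 -3.2] w 19.7 t 45.02
shift [0.0085 0.1054 0.2213] turn 0.0037 | dist 122.6
```

Emit:
arm_command([
  [1,0.0085,0.105,0.05,0],
  [1,0.0085,0.105,0.12,0],
  [1,0.0085,0.105,0.22,0],
  [1,0.0085,0.105,0.22,0],
  [1,0.0085,0.105,0.22,0],
  [1,0.0085,0.105,0.22,0],
  [1,0.0085,0.105,0.22,0],
])

```text
time_s: 45.6
ee_pos: [411.7, 381.2, 61.2]
ee_rot: [-179.8, -0.0, 167.6]
force: [0.4, -0.9, -3.4]
gripper_width: 19.5
```

```bash
python3 -c "
from h import *
im,c=snap('scene','s34'); crop(im,80,90,240,210,5,'s34b')
plan(411,381,30,167.5)
"
```

```text
pos [412.  381.4  61.9] rot [-1.7989e+02  2.0000e-02  1.6764e+02] F [ 0.5  0.4 -2.6] w 19.7 t 45.65
shift [ 0.0019 -0.0011  0.0639] turn 0.003 | dist 32.0
```

View pics/s34b.png

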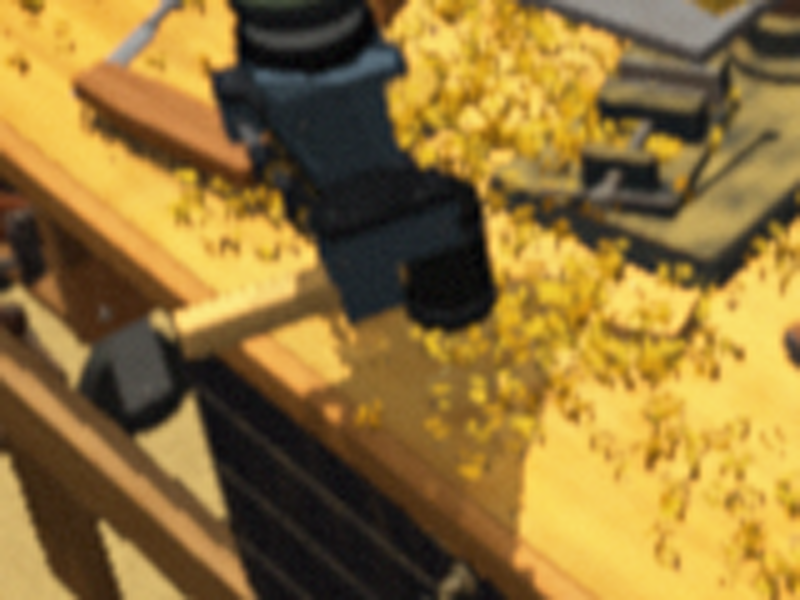

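Lower to touch-down gently (to TCP z ≈ 26).

Emit:
arm_command([
  [1,0.002,0,0.02,0],
  [1,0.002,0,0.04,0],
  [1,0.002,0,0.06,0],
  [1,0.002,0,0.072,0],
  [1,0.002,0,0.074,0],
  [1,0.002,0,0.074,0],
  [1,0.002,0,0.074,0],
])

```text
time_s: 46.23
ee_pos: [410.6, 381.2, 24.8]
ee_rot: [-179.8, -0.0, 167.6]
force: [-1.0, -0.6, -0.6]
gripper_width: 19.6
```

```bash
python3 -c "
from h import *
plan(411,381,25.5,167.5)
"
```

```text
pos [410.6 381.2  24.8] rot [-1.7984e+02 -3.0000e-02  1.6763e+02] F [-1.  -0.6 -0.6] w 19.6 t 46.23
shift [-0.0008 -0.0003 -0.0015] turn 0.003 | dist 0.9
```

Emit:
arm_command([
  [0.7,0,0,0,0],
  [0.4,0,0,0,0],
  [0,0,0,0,0],
  [0,0,0,0,0],
  [0,0,0,0,0],
  [0,0,0,0,0],
  [0,0,0,0,0],
  [0,0,0,0,0],
])

```text
time_s: 46.9
ee_pos: [410.7, 381.3, 24.8]
ee_rot: [-179.8, -0.0, 167.6]
force: [-0.4, 0.8, -0.3]
gripper_width: 70.1
```

Emit:
arm_command([
  [0,0,0,-0.04,0],
  [0,0,0,-0.1,0],
  [0,0,0,-0.18,0],
  [0,0,0,-0.26,0],
  [0,0,0,-0.34,0],
  [0,0,0,-0.4,0],
  [0,0,0,-0.4,0],
  [0,0,0,-0.4,0],
])

```text
time_s: 47.57
ee_pos: [411.5, 382.3, 226.8]
ee_rot: [179.9, 0.1, 167.6]
force: [-0.1, -0.8, -0.2]
gripper_width: 91.2
```

```bash
python3 -c "
from h import *
im,c=snap('wrist','w35')
im,c=snap('scene','s35');crop(im,80,90,240,210,5,'s35b')
plan(400,100,280,122)
"
```

```text
pos [410.2 381.2 223.6] rot [-1.7974e+02 -9.0000e-02  1.6763e+02] F [-0.4  0.1 -0.7] w 91.2 t 47.67
shift [-0.1002 -0.5541 -0.1104] turn 1.014 | dist 286.9
```

View pics/s35b.png

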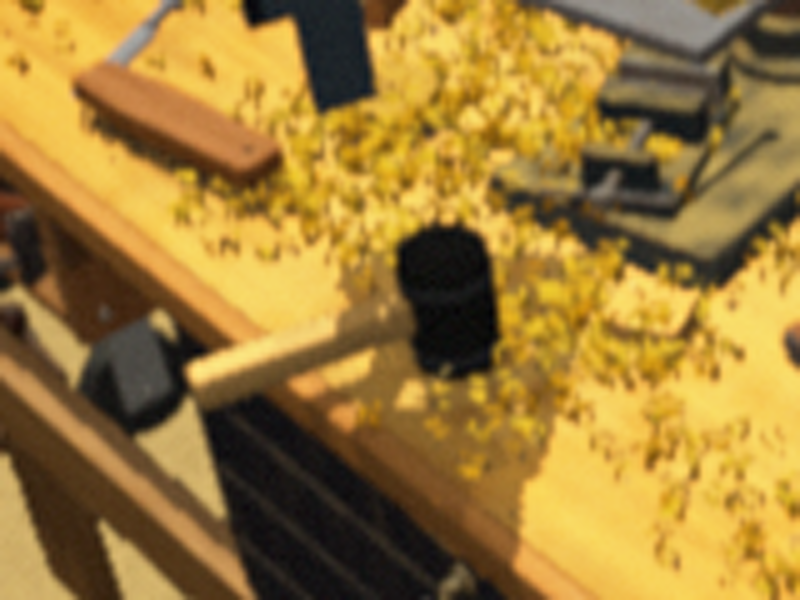

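Emit:
arm_command([
  [0,-0.1,-0.554,-0.11,1],
  [0,-0.1,-0.554,-0.11,1],
  [0,-0.1,-0.554,-0.11,1],
  [0,-0.1,-0.554,-0.11,1],
  [0,-0.1,-0.554,-0.11,1],
  [0,-0.1,-0.554,-0.11,1],
  [0,-0.1,-0.554,-0.11,1],
  [0,-0.1,-0.554,-0.11,1],
])

```text
time_s: 48.33
ee_pos: [399.0, 94.9, 279.5]
ee_rot: [-179.6, 0.3, 122.2]
force: [0.0, 0.8, 0.6]
gripper_width: 91.2
```

```bash
python3 -c "
from h import *
plan(420,-150,280,78)
"
```

```text
pos [399.   94.9 279.5] rot [-179.59    0.25  122.22] F [0.  0.8 0.6] w 91.2 t 48.33
shift [-0.4367 -0.2257  0.0025] turn 0.9827 | dist 245.8
```

Emit:
arm_command([
  [0,-0.437,-0.226,0,1],
  [0,-0.437,-0.226,0,1],
  [0,-0.437,-0.226,0,1],
  [0,-0.437,-0.226,0,1],
  [0,-0.437,-0.226,0,1],
  [0,-0.437,-0.226,0,1],
  [0,-0.437,-0.226,0,1],
  [0,-0.437,-0.226,0,1],
])

```text
time_s: 49.0
ee_pos: [419.5, -151.6, 279.0]
ee_rot: [-179.6, 0.4, 77.0]
force: [0.1, -0.0, -1.3]
gripper_width: 91.0
```

```bash
python3 -c "
from h import *
plan(416,-290,265,33)
"
```

```text
pos [ 419.5 -151.6  279. ] rot [-179.63    0.41   76.97] F [ 0.1 -0.  -1.3] w 91.0 t 49.0
shift [-0.2711  0.0558  0.0297] turn 0.9771 | dist 139.2
```

Emit:
arm_command([
  [0,-0.271,0.056,0.02,1],
  [0,-0.271,0.056,0.02,1],
  [0,-0.271,0.056,0.02,1],
  [0,-0.271,0.056,0.02,1],
  [0,-0.271,0.056,0.02,1],
  [0,-0.271,0.056,0.02,1],
  [0,-0.271,0.056,0.02,1],
  [0,-0.271,0.056,0.02,1],
])

```text
time_s: 49.67
ee_pos: [416.4, -288.2, 268.4]
ee_rot: [-179.8, 0.6, 32.1]
force: [-0.1, -0.4, 0.1]
gripper_width: 91.3
```

Emit:
arm_command([
  [0,0,0,0,0.8],
  [0,0,0,0,0.8],
  [0,0,0,0,0.8],
  [0,0,0,0,0.8],
  [0,0,0,0,0.8],
  [0,0,0,0,0.8],
  [0,0,0,0,0.8],
])

```text
time_s: 50.25
ee_pos: [416.6, -287.1, 267.8]
ee_rot: [179.8, 0.6, -3.5]
force: [0.3, 0.0, -1.1]
gripper_width: 91.1
```

```bash
python3 -c "
from h import *
im,c=snap('wrist','w36'); crop(im,110,80,450,250,2.35,'w36b')
im,c=snap('top','t36')
plan(416,-290,265,-4)
"
```

```text
pos [ 416.6 -287.5  268. ] rot [179.81   0.59  -3.62] F [-0.9  0.3 -0.1] w 91.0 t 50.35
shift [-0.0007  0.0051  0.0061] turn 0.0083 | dist 4.0
```

View pics/w36b.png

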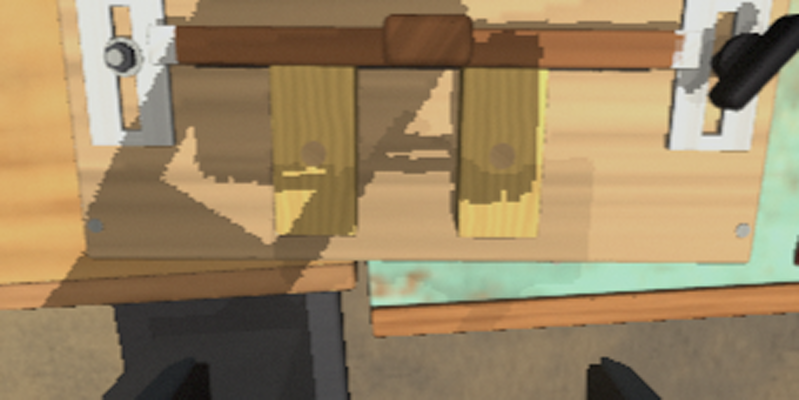

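```bash
python3 -c "
from h import *
im,c=load('w36'); crop(im,170,90,420,150,3.2,'w36c')
n=np.array([np.cos(np.radians(-4)),np.sin(np.radians(-4)),0]);t=np.array([-n[1],n[0],0])
D=lambda x,y:(110+x/2.35-.3,80+y/2.35-.3)
for n_,uv,z in(('rail',D(200,66),48),('rail',D(620,68),48),('L fl',D(271,67),48),('L fr',D(355,67),48),('L bl',D(276,236),48),('L br',D(356,236),48),('R fl',D(459,67),48),('R fr',D(547,67),48),('R bl',D(459,237),48),('R br',D(538,238),48),('brd front',D(100,257),18),('brd front',D(700,263),18)):
  p=p2w(c,uv,z);print(n_,p.round(1),(n@p).round(1),(t@p).round(1))
im,c=load('t36'); crop(im,80,150,460,280,2.1,'t36b')
"
```

```text
rail [ 504.2 -194.6   48. ] 516.6 -159.0
rail [ 490.8 -399.9   48. ] 517.5 -364.6
L fl [ 501.6 -229.2   48. ] 516.4 -193.7
L fr [ 499.2 -270.2   48. ] 516.8 -234.8
L bl [ 417.4 -222.4   48. ] 431.9 -192.7
L br [ 414.9 -264.2   48. ] 432.3 -234.6
R fl [ 496.1 -321.1   48. ] 517.2 -285.7
R fr [ 493.4 -364.1   48. ] 517.6 -328.8
R bl [ 411. -318.   48.] 432.2 -288.5
R br [ 407.9 -359.3   48. ] 432.0 -330.0
brd front [ 404.9 -116.1   18. ] 412.1 -87.6
brd front [ 380.4 -457.    18. ] 411.4 -429.3
```

View pics/w36c.png

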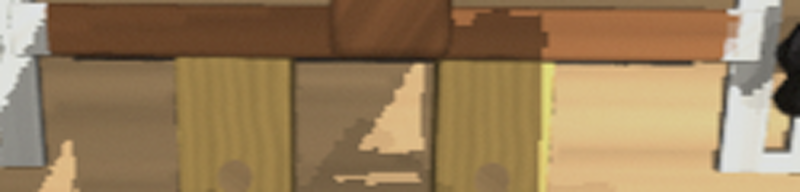

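View pics/t36b.png

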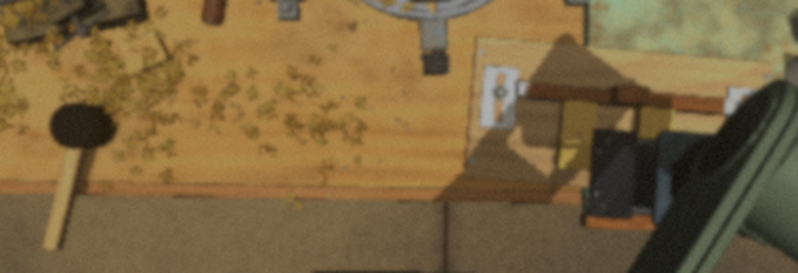

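```bash
python3 -c "
from h import *
print(env.job_done()); print(env.state()['time_s'],env.state()['qvel'].round(2))
"
```

```text
the job is handed in; nothing more can be done
None
the job is handed in; nothing more can be done
```

The job is handed in, at about 50 s of the 210 s allowed. The hand-in gave no verdict, so the results below are from my own camera and force checks.

- **Fence:** I slid it 33.6 mm by the lug. In the last close-up the pencil line shows right along its front edge, within about 1 mm by measurement.
- **Knob:** I turned it clockwise until it hit the stop, where the torque jumped to 0.7 N m. The wing ended about 45° clockwise of straight ahead, a joint value of about 1.4 rad. My first grip closed on the hub at 26 mm, so I released, raised the gripper and took the wing itself at 12 mm.
- **Blocks:** Only two blocks with pegs were on the bench. One had been knocked about 26 mm while I worked on the fence; I measured it again before picking it up. Both lie end on against the fence, with no visible gap and under about 1.5° out of square in the last picture.
- **Pegs:** I pressed both home with the mallet's face until it bore on the block top. The face came to 47.4 and 47.5 mm against a block top at 48 mm, and both pegs look flush. The fingers never touched a peg.
- **Mallet:** It is back at its starting place, upright on its head, and the arm is clear of everything.

No final check failed. The measured positions of the fence edge and the line scattered by about 1 to 2 mm between views, which is the calibration's accuracy.

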